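Set a beech blank up against the flip stop for sawing to length

TASK

Set the beech blank up on the cut-off board for sawing to length: push it over so that it lies flat on the board with its grooved face up, flip the steel length stop over so that it hangs down in front of the fence, then push the blank until its long edge is snug against the fence and its end is against the white pad of the stop. The stop has to be down and the blank lying flat before the blank's end comes up to the stop. Only push with the fingers: do not pick the blank up, and leave the other things around the board where they are.

Things in the scene. Friction and masses are not known exactly. Their poses are not given: they have to be found in the camera images.
- cutoff_board: Grey cut-off board, 130 (x) x 270 (y) x 18 mm, fixed. Origin under its centre at the bench top; x points away from the robot to the fence, y to the left along the fence, z up. Top at z = 18 mm, near edge at x = -65 mm. A fence 22 mm thick, front face at x = +43 mm, runs along the whole far edge and stands 38 mm above the board's top; a 3 mm saw kerf cuts it at y = +20 mm.
- fence_face (a point): Middle of the fence's front face at its foot, on the board's top; axes as the board's.
- stop_carriage: Aluminium block with a black knob (38 mm high) and two forward ears (26 mm over both), fixed on the fence's top near its right end; where varies. Origin on the fence's top, 11 mm behind its front face; axes as the board's. Hinge pin along y at x = -27, z = +14 mm here (52 mm above the board's top). The ears' underside is 43 mm above the board: the blank passes under them only when flat.
- stop_arm (a joint): Hinge of the steel stop arm, rad: 0 = hangs straight down in front of the fence, 3.14 = straight up, 3.42 to 3.54 = start, up and leaning back over the fence. Arm 18 mm wide, 12 thick (along y), 48 long from the pin, 90 g. Pushed towards the robot past straight up it falls forward and down by its weight, on the robot's side of the pin, and stays down. No spring, light damping.
- stop_tip (a point): Free end of the stop's arm. With the arm up it is the highest point of the stop, about 115 mm above the bench.
- stop_pad (a point): Centre of the face of the round white pad (15 mm across) on the left (+y) side of the arm, 36 mm from the pin. With the arm down it faces left along the fence, 16 mm in front of the fence's face, 16 mm above the board's top and 10 mm to the left of the carriage's origin; the blank's right end has to meet it.
- blank: Beech blank, 20 x 130 x 44 mm, about 0.14 kg. Stands at first on a long narrow edge, about parallel to the fence, 44 mm high. Origin mid of that edge; y along its length (left), z across its width (up at first), x through its thickness (to the fence at first). The -x face, towards the robot, has a groove 10 wide, 5 deep. Tipped towards the fence it lies groove up, x down, z to the fence.
- blank_centre (a point): Centre of the blank: 22 mm above the board when it stands, 10 mm when it lies flat.
- blank_right_end (a point): Centre of the blank's right-hand end face (20 x 44 mm, at -y), which has to meet the stop's pad.
- far_edge_right (a point): On the blank's long narrow face that is on top at the start and has to lie against the fence at the end: its mid-thickness, 5 mm from the right end.
- far_edge_left (a point): The same, 5 mm from the left end.
- rounding_jack: Finished wooden hatter's tool with a small wooden knob, 34 x 150 x 48 mm, on the bench to the right of the board; stays where it is.
- thread_spool_4: Pale thread spool, 33 mm across, 58 mm high, standing on the bench behind the board's right end; stays where it is.
- clip_clamp_3: Small clip clamp with a blue side, 22 x 83 x 28 mm, on the bench behind the board's right end; stays where it is.

How it is judged:
By the outcome, as a careful person would: the job done as asked, in the order asked, and still so for the second after the job is handed in, with the robot touching nothing.
It also fails if it takes over 67 s, if anything falls off the work surface, if the arm or the gripper's body presses on something with over 40 N, if the wrist force passes 120 N, or if a joint passes its speed limit or range.

ROBOT

A 7-joint arm with a two-finger parallel gripper is mounted at the origin on a cart in front of the work surface, level with it; the furniture and walls round the work are solid. World frame = base frame: x ahead of the robot, y to its left, z up, the work surface at z = 0. Lengths are in m, angles in rad, forces in N, time in s.
With the tool pointing down it reaches from about 0.35 to 0.9 m from the base axis. Payload 8.1 kg.
Tool frame: the origin (TCP) lies on the centre line of the jaws, within the pads' length; the fingertips stand 14 mm ahead of it and the grasp point (between the pads) lies 5 mm behind it; z points along the fingers, y is the direction in which the jaws open and shut (so a half turn about z gives the same grasp; the last joint's range is limited). The gripper opens to 92 mm and grips with 3 to 60 N. Pads are 19 mm wide; open, the fingers measure 130 mm over their backs; the gripper's body (75 mm by 190 mm) begins 47 mm behind the grasp point.
Start: joints at [-1.33, 0.434, 0.025, 1.573, -0.012, 1.134, -0.075], TCP at [0.211, 0.588, 0.241] pointing down, gripper open.
Joint ranges: [-2.62, 2.62], [-0.44, 2.09], [-1.27, 1.32], [0.08, 2.57], [-1.32, 4.46], [0.12, 2], [-2.74, 2.74]. Speed limits (rad/s): [2.22, 2.22, 3.01, 3.01, 3.14, 3.14, 3.14].

INTERFACE

Orientations are given as a rotation vector (axis times angle).
In Python, from cell import observe, eyes, arm gives the robot as it stands.
- The arm moves only by the tool step_arm, never from a script. Its argument "series" is a list that holds one entry, the list of rows, each a list of 5 numbers: the finger opening in m, from 0 to 0.0918, then the shift along the world's x, y, z in m, then the turn about the world's z in degrees. In form: [[[hand, dx, dy, dz, spin], ...]]. A call has 1 to 20 rows; each row is the pose to reach, as a shift and turn from the pose measured when the call began; what a row does not reach only later rows make up. A row lasts 1/12 s, in which the tool goes at most 41.7 mm and 7.16 degrees, less where a joint would pass 70% of its speed; a pose out of reach is approached as far as the arm can. A call with a gripper value outside its range is refused whole. The fingers move at their own pace and stop on an object; "squeeze" is the grip in N (left out, the last holds). Time passes only in rows, so rows that repeat a pose let the fingers close. It gives the time, the measured TCP pose, the force and the opening at its end, in the units of the state.
- observe(): the state, without advancing time (a new reading comes with each control period).
- eyes.get_image(name): name is "side" or "top" or "wrist"; returns (picture, depth): 420x560x3 uint8, red, green, blue; 420x560 float32, m along the optical axis (not along the pixel's ray), 0 where there is no reading.
- eyes.camera_params(name): a dict with "intrinsics" (3x3 intrinsics, pixels), "distortion" ([k1, k2, p1, p2, k3] as OpenCV has them; the pictures are not rectified), "position" and "attitude" of the camera in the world. Camera axes: x right, y down, z forward; pixel columns grow to the right and rows downward; lengths in m; the calibration is good to about 2 mm. A picture is of the moment at which its call begins: read the wrist's pose just before it. camera_params takes no time and is no camera call; for the wrist camera it gives the pose at the moment of the call.
- arm.sign_off(): hands the job in, once; it reports no verdict.
The state is a dict: "clock": time; "joints": joint angles; "dq": joint speeds; "joint_efforts": joint torques, N m; "position": TCP position; "ee_rot": TCP orientation; "force": force on the tool from outside, world axes, zero at the start; "ft_torque": the same for the moment, N m; "width": opening from 0.0 (shut) to 1.0 (fully open).
Only numpy, scipy, OpenCV 4.12 (cv2) and the standard library are available. Lean on these libraries where they do the work, as an engineer would, in place of code of your own. Each camera call takes 0.05 s, during which the arm holds its last target.

## Working session

There is one attempt and no reset: what is moved stays moved. The work goes in short steps, Python scripts to look and compute and a tool call to move; the robot and the scene stay as the last step left them, time stands still between calls to the robot, and variables do not carry over. Pictures are saved under pics/ and viewed, and the job is handed in when it is done.

Besides the shell and the picture viewer there is one more tool, called after "Call:" by a JSON object that holds its "name" and its "arguments". step_arm: Moves the arm, as the interface text tells. Its arguments: {"type":"object","properties":{"series":{"type":"array"},"squeeze":{"type":"number"}},"required":["series"]}

```bash
ls; mkdir -p pics; cat > h.py <<'E'
import numpy as np, cv2
from cell import observe, eyes, arm
def grab(n,f):
    p=eyes.camera_params(n); im,d=eyes.get_image(n)
    cv2.imwrite('pics/'+f+'.png',im[:,:,::-1]); np.savez('pics/'+f+'.npz',im=im,d=d,K=p['intrinsics'],D=p['distortion'],P=p['position'],A=np.array(p['attitude']))
    return im,d,p
E
python3 - <<'E'
from h import *
s=observe(); print({k:np.round(v,3) for k,v in s.items()})
for n in('top','side','wrist'):
    im,d,p=grab(n,n+'0'); print(n,p)
E
```

```text
pics
{'clock': np.float64(0.0), 'joints': array([-1.33 ,  0.435,  0.025,  1.574, -0.012,  1.134, -0.075]), 'dq': array([ 0.001, -0.001, -0.   , -0.002, -0.003, -0.001,  0.002]), 'joint_efforts': array([-0.0000e+00, -6.6786e+01,  9.8500e-01, -3.1445e+01, -6.1000e-02,
        4.3000e-02,  0.0000e+00]), 'position': array([0.211, 0.588, 0.24 ]), 'ee_rot': array([-5.370e-01, -3.095e+00,  2.000e-03]), 'force': array([-0.148,  0.032, -0.369]), 'ft_torque': array([ 0.035, -0.046, -0.006]), 'width': np.float64(1.001)}
top {'intrinsics': array([[497.95545069,   0.        , 274.21861694],
       [  0.        , 497.95545069, 207.77201084],
       [  0.        ,   0.        ,   1.        ]]), 'distortion': array([-0.12892387,  0.        ,  0.        ,  0.        ,  0.        ]), 'position': array([0.34056717, 0.13110324, 0.9208818 ]), 'attitude': array([-2.15663804,  2.10819732, -0.16136771])}
side {'intrinsics': array([[470.15165489,   0.        , 271.15198274],
       [  0.        , 470.15165489, 210.2440351 ],
       [  0.        ,   0.        ,   1.        ]]), 'distortion': array([0.01283175, 0.        , 0.        , 0.        , 0.        ]), 'position': array([ 0.33032671, -0.57289384,  0.680887  ]), 'attitude': array([-2.25332366,  0.18409218, -0.11517134])}
wrist {'intrinsics': array([[318.93595284,   0.        , 286.70078422],
       [  0.        , 318.93595284, 209.70854298],
       [  0.        ,   0.        ,   1.        ]]), 'distortion': array([-0.05305055,  0.        ,  0.        ,  0.        ,  0.        ]), 'position': array([0.13468792, 0.61470247, 0.38446246]), 'attitude': array([2.35728384, 1.66312938, 0.24917706])}
```

View pics/top0.png

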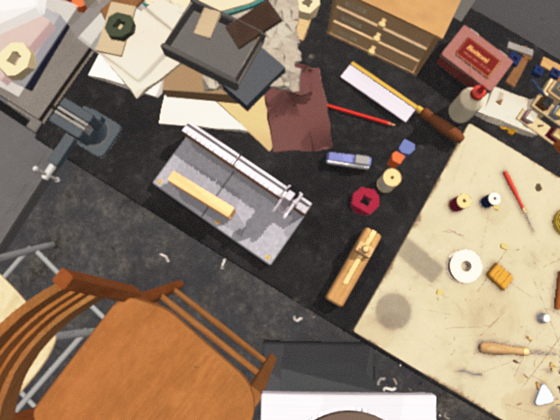

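View pics/side0.png

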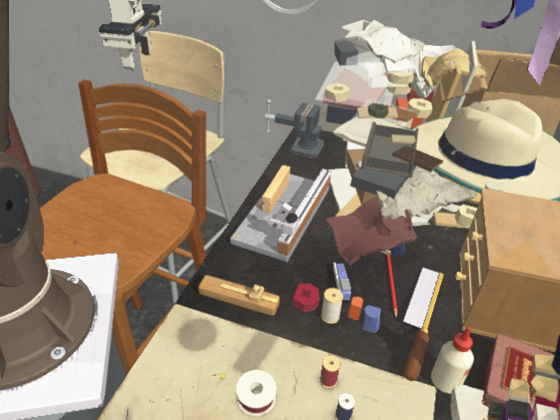

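View pics/wrist0.png

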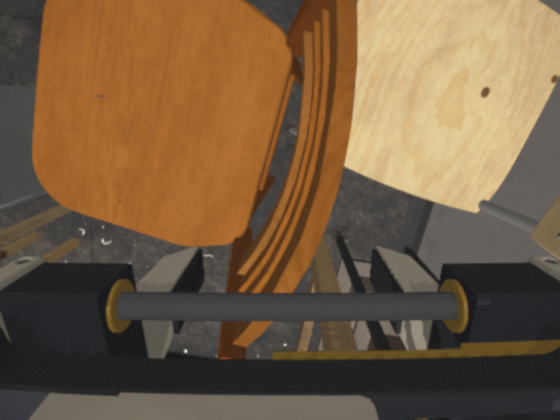

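```bash
cat >> h.py <<'E'
class C:
    def __init__(s,f):
        z=np.load('pics/'+f+'.npz'); s.im=z['im'];s.d=z['d'];s.K=z['K'];s.D=z['D'];s.P=z['P']
        A=z['A']; s.R=cv2.Rodrigues(A)[0] if A.size==3 else A
    def ray(s,uv):
        q=cv2.undistortPoints(np.array([[uv]],float),s.K,s.D)[0,0]; return s.R@np.array([q[0],q[1],1.])
    def pl(s,uv,z):
        r=s.ray(uv); return s.P+r*(z-s.P[2])/r[2]
    def dp(s,uv):
        d=s.d[int(round(uv[1])),int(round(uv[0]))]; return s.P+s.ray(uv)*d
    def px(s,X):
        return cv2.projectPoints(np.array([X],float),cv2.Rodrigues(s.R.T)[0],-s.R.T@s.P,s.K,s.D)[0][0,0]
def tri(c1,u1,c2,u2):
    r1=c1.ray(u1);r2=c2.ray(u2); t=np.linalg.lstsq(np.c_[r1,-r2],c2.P-c1.P,rcond=None)[0]
    a=c1.P+r1*t[0];b=c2.P+r2*t[1]; return (a+b)/2,np.linalg.norm(a-b)
def crop(f,x0,y0,x1,y1,k,out):
    im=cv2.imread('pics/'+f+'.png')[y0:y1,x0:x1]; cv2.imwrite('pics/'+out+'.png',cv2.resize(im,None,fx=k,fy=k,interpolation=cv2.INTER_CUBIC))
E
python3 - <<'E'
from h import *
crop('top0',140,110,330,280,4,'top0c'); crop('side0',220,150,345,265,5,'side0c')
E
```

```text
(no output)
```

View pics/top0c.png

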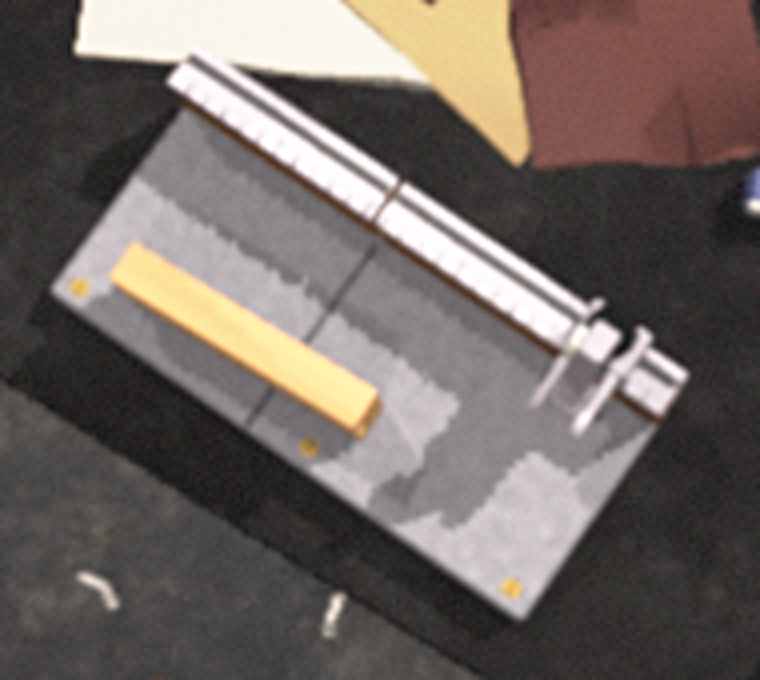

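View pics/side0c.png

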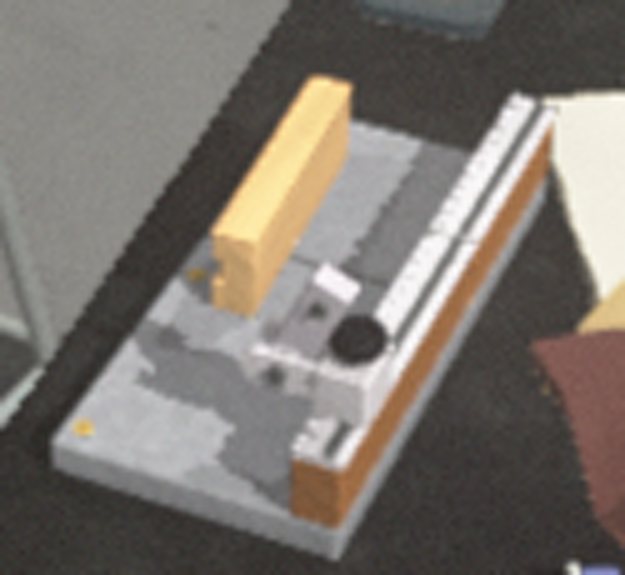

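```bash
cat > m1.py <<'E'
from h import *
t=C('top0');s=C('side0')
f=lambda x,y:(140+x/4-.375,110+y/4-.375); g=lambda x,y:(220+x/5-.4,150+y/5-.4)
nl=t.pl(f(53,290),.018); nr=t.pl(f(522,618),.018)
print('near',nl,nr,np.linalg.norm(nl-nr))
fl=t.pl(f(168,80),.056);bl=t.pl(f(195,55),.056);fr=t.pl(f(660,415),.056);br=t.pl(f(690,378),.056)
print('fence',fl,bl,fr,br,np.linalg.norm(fl-fr),np.linalg.norm(bl-br))
ys=bl-br; yd=ys/np.linalg.norm(ys); y2=(nl-nr)/np.linalg.norm(nl-nr); y3=(fl-fr)/np.linalg.norm(fl-fr)
print('ang',[np.degrees(np.arctan2(v[1],v[0])) for v in(yd,y2,y3)])
print('near side view',s.pl(g(55,462),.018), 'tri', tri(t,f(522,618),s,g(55,445)))
print('fence right front tri', tri(t,f(660,415),s,g(292,457)),tri(t,f(690,378),s,g(343,468)))
print('bl tri',tri(t,f(195,55),s,g(555,108)),tri(t,f(168,80),s,g(518,95)))
# blank top corners
for n,a,b in(('nearR',(360,425),(215,235)),('farR',(380,393),(253,248)),('nearL',(110,275),(318,76)),('farL',(135,243),(352,86))):
    print(n,tri(t,f(*a),s,g(*b)),t.dp(f(*a)))
E
python3 m1.py
```

```text
near [0.53107091 0.37046737 0.018     ] [0.38413617 0.1472013  0.018     ] 0.2672780461026464
fence [0.62188285 0.31394117 0.056     ] [0.63398694 0.30220899 0.056     ] [0.47246679 0.0881193  0.056     ] [0.48923981 0.0751233  0.056     ] 0.2707779101857071 0.2692947103290446
ang [np.float64(57.48607681523), np.float64(56.65048742988383), np.float64(56.509207750749006)]
near side view [0.38260786 0.13130999 0.018     ] tri (array([0.38426136, 0.14730162, 0.01259762]), np.float64(0.00027081690228812177))
fence right front tri (array([0.47297031, 0.08779404, 0.04853785]), np.float64(0.0012571692871024306)) (array([0.48995326, 0.0748683 , 0.05212061]), np.float64(9.206777008568932e-05))
bl tri (array([0.63731304, 0.30323745, 0.05038835]), np.float64(0.0027137916531063877)) (array([0.62345514, 0.31485131, 0.05165761]), np.float64(0.0003060511477110323))
nearR (array([0.46368099, 0.21955046, 0.05897182]), np.float64(0.001967596311856939)) [0.46822338 0.22203591 0.03431632]
farR (array([0.47875389, 0.21152337, 0.05629188]), np.float64(0.0014619397502282786)) [0.48538758 0.2148976  0.01960559]
nearL (array([0.53014545, 0.33429491, 0.05842498]), np.float64(0.0005553994197553704)) [0.52964333 0.33406991 0.05942189]
farL (array([0.54472086, 0.3238757 , 0.05838822]), np.float64(2.539817587181324e-05)) [0.55486515 0.33344106 0.015589  ]
```

```bash
cat > bf.py <<'E'
from h import *
yaw=np.radians(-33.2)
xh=np.array([np.cos(yaw),np.sin(yaw),0]);yh=np.array([-np.sin(yaw),np.cos(yaw),0]);O=np.array([.5115,.2238,0])
B=lambda X:np.array([(X-O)@xh,(X-O)@yh,X[2]])
W=lambda b:O+xh*b[0]+yh*b[1]+np.array([0,0,b[2]])
E
python3 - <<'E'
from bf import *
import io,contextlib
with contextlib.redirect_stdout(io.StringIO()):
    import m1
w=C('wrist0'); print('axis',w.R[:,2])
for n,v in dict(nl=m1.nl,nr=m1.nr,fl=m1.fl,fr=m1.fr,bl=m1.bl,br=m1.br).items(): print(n,np.round(B(v)*1e3,1))
t=m1.t;f=m1.f
for n,a in(('nearR',(360,425)),('farR',(380,393)),('nearL',(110,275)),('farL',(135,243))): print(n,np.round(B(t.pl(f(*a),.062))*1e3,1))
P=observe()['position'];print(P, W([-10,0,0]) if 0 else '')
for X in (P+[0,0,-.014],): print('tip px',w.px(X))
for b in((-.02,0,.3),(0,-.02,.3)): print(W(b)-P)
E
```

```text
axis [ 0.27782656 -0.10083038 -0.95532488]
nl [-63.9 133.4  18. ]
nr [ -64.6 -133.8   18. ]
fl [ 43.  135.9  56. ]
fr [  41.6 -134.9   56. ]
bl [ 59.6 132.7  56. ]
br [  62.8 -136.6   56. ]
nearR [-37.  -29.7  62. ]
farR [-20.5 -28.8  62. ]
nearL [-45.3 101.4  62. ]
farL [-27.3 100.8  62. ]
[0.21060156 0.58805312 0.24013096] 
tip px [287.90366588 264.4053365 ]
[ 0.28416315 -0.35330186  0.05986904]
[ 0.28994717 -0.38098841  0.05986904]
```

Call:
{"name": "step_arm", "arguments": {"series": [[[0,0.025,-0.03,0.02,-2],[0,0.05,-0.06,0.04,-5],[0,0.075,-0.09,0.06,-9],[0,0.1,-0.12,0.06,-13.5],[0,0.125,-0.15,0.06,-13.5],[0,0.15,-0.18,0.06,-13.5],[0,0.175,-0.21,0.06,-13.5],[0,0.2,-0.24,0.06,-13.5],[0,0.225,-0.27,0.06,-13.5],[0,0.245,-0.3,0.06,-13.5],[0,0.265,-0.33,0.06,-13.5],[0,0.28,-0.36,0.06,-13.5],[0,0.28,-0.36,0.06,-13.5],[0,0.28,-0.36,0.06,-13.5]]]}}

```text
clock: 1.32
position: [0.4915, 0.2257, 0.3001]
ee_rot: [-0.905, -3.009, 0.003]
force: [-0.6, 0.7, -0.0]
width: 0.036
```

```bash
python3 - <<'E'
from bf import *
s=observe();print(s['clock'],s['position'],s['ee_rot'],s['width']);print(B(s['position']))
grab('wrist','wrist1'); 
E
```

```text
1.3167 [0.49146782 0.22573175 0.30007218] [-9.04587864e-01 -3.00852326e+00  2.72704126e-03] 0.03614727121750162
[-0.01781997 -0.00935247  0.30007218]
```

View pics/wrist1.png

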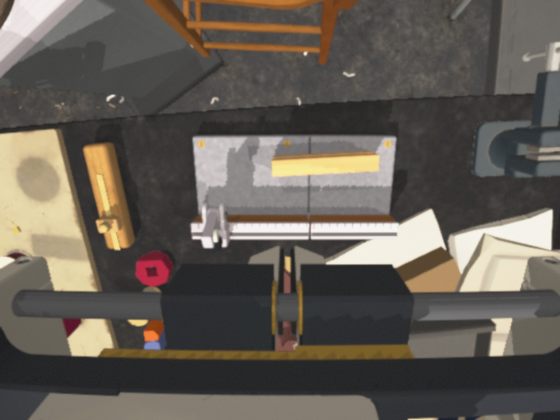

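```bash
python3 - <<'E'
from h import *
crop('wrist1',185,125,405,245,3.5,'w1c');crop('wrist1',185,185,255,255,9,'w1d')
E
```

```text
(no output)
```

View pics/w1c.png

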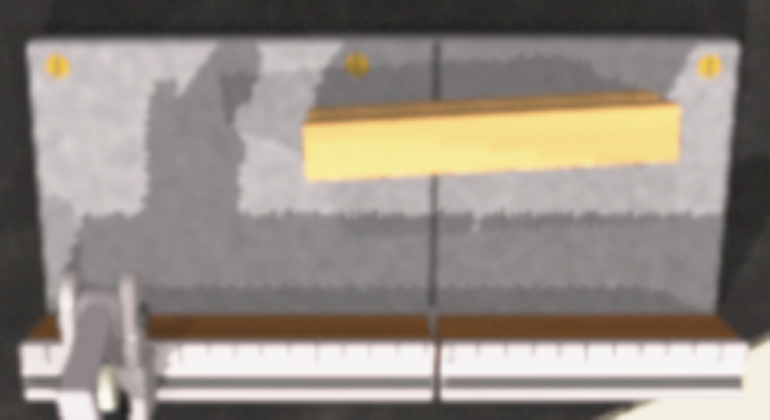

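View pics/w1d.png

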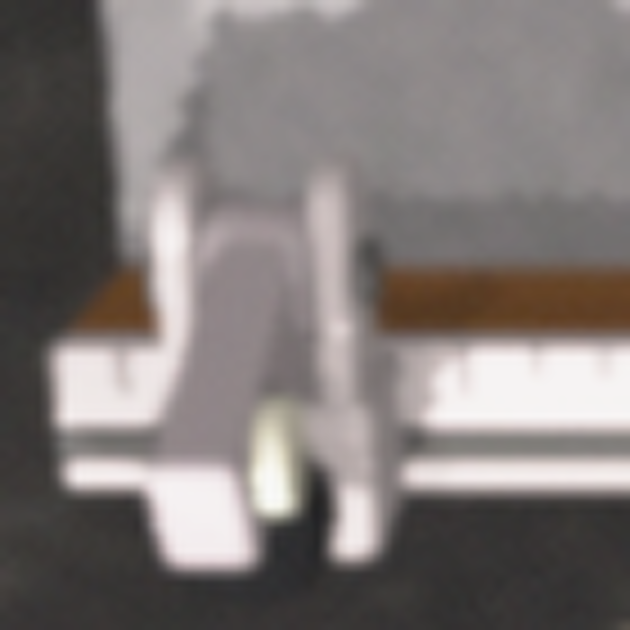

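```bash
crop=1; python3 - <<'E'
from bf import *
w=C('wrist1');t=C('top0');s=C('side0')
f=lambda x,y:(185+x/9-.44,185+y/9-.44); c=lambda x,y:(185+x/3.5-.36,125+y/3.5-.36)
g=lambda p:np.round(B(p)*1e3,1)
print('tip corners',[g(w.pl(f(*a),.114)) for a in((150,465),(240,468),(165,570),(258,568))], 'depth',[g(w.dp(f(*a))) for a in((205,500),(205,540))])
print('ear outer front top z.075?',[g(w.pl(f(*a),.075)) for a in((152,190),(352,190))])
print('pad', g(w.pl(f(278,460),.1)))
print('corners',[g(w.pl(c(*a),z)) for a,z in(((28,40),.018),((741,40),.018),((22,345),.056),((745,345),.056),((22,402),.056),((745,402),.056))])
print('blank top',[g(w.pl(c(*a),.062)) for a in((303,124),(678,103),(307,180),(678,160))])
tf=lambda x,y:(140+x/4-.375,110+y/4-.375)
for n,wa,ta in(('bnR',(303,124),(360,425)),('bfL',(678,160),(135,243)),('fence fr',(22,345),(660,415)),('fl',(745,345),(168,80)),('nr',(28,40),(522,618))):
    X,e=tri(w,c(*wa),t,tf(*ta));print(n,g(X),e)
d=s.d
print('blank side depth z', [g(t.dp(tf(*a))) for a in((250,335),(180,290),(330,380))])
E
python3 - <<'E'
from h import *
crop('top0',260,165,325,225,9,'t0d');crop('side0',260,190,320,240,10,'s0d')
E
```

```text
tip corners [array([  35.1, -106.2,  114. ]), array([ 35.5, -95. , 114. ]), array([  49.3, -105.5,  114. ]), array([ 49. , -93.7, 114. ])] depth [array([ 39. , -99.2, 115.8]), array([  45.8, -100.5,  112.6])]
ear outer front top z.075? [array([  11., -114.,   75.]), array([ 11. , -86.9,  75. ])]
pad [ 40.  -93.5 100. ]
corners [array([ -67.8, -134.3,   18. ]), array([-67.2, 134. ,  18. ]), array([  40.3, -135.2,   56. ]), array([ 41. , 133.3,  56. ]), array([  63.1, -137.3,   56. ]), array([ 63.8, 135.7,  56. ])]
blank top [array([-42., -29.,  62.]), array([-49.1,  99.3,  62. ]), array([-22.5, -27.9,  62. ]), array([-29.4, 100.9,  62. ])]
bnR [-38.4 -28.8  51.3] 0.004363452878166141
bfL [-25.9 106.6  42.8] 0.0004768178011310741
fence fr [  41.2 -135.2   55.1] 0.0012768159957325534
fl [ 44.6 138.2  46.1] 0.002298985769957809
nr [ -66.2 -134.    18.2] 0.0031934950429553595
blank side depth z [array([-32. ,  33.1,  64.1]), array([-33. ,  71.6,  61.1]), array([-28.3,  -7.4,  62.3])]
```

View pics/t0d.png

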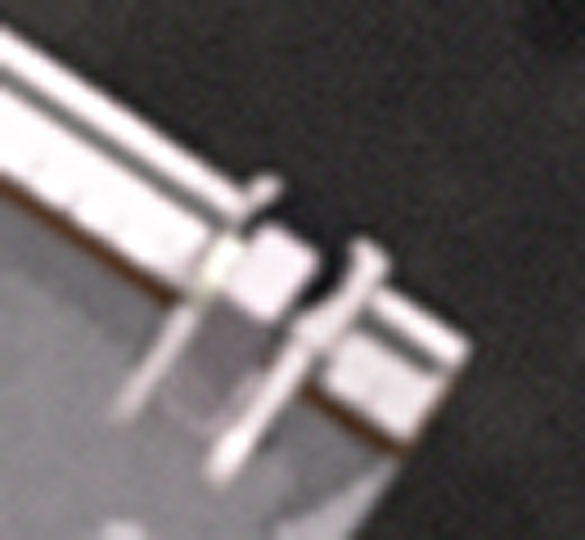

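View pics/s0d.png

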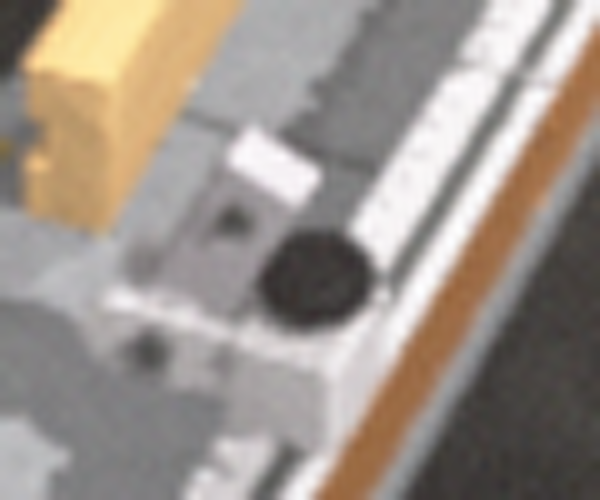

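Call:
{"name": "step_arm", "arguments": {"series": [[[0,-0.005,0.02,-0.03,0],[0,-0.01,0.04,-0.06,0],[0,-0.015,0.06,-0.09,0],[0,-0.019,0.067,-0.12,0],[0,-0.019,0.067,-0.15,0],[0,-0.019,0.067,-0.18,0],[0,-0.019,0.067,-0.21,0],[0,-0.019,0.067,-0.234,0],[0,-0.019,0.067,-0.234,0],[0,-0.019,0.067,-0.234,0]]]}}

```text
clock: 2.2
position: [0.4701, 0.2955, 0.0652]
ee_rot: [-0.896, -3.008, 0.005]
force: [0.4, 0.4, -0.3]
width: 0.002
```

```bash
python3 - <<'E'
from bf import *
s=observe();print(s['clock'],s['position'],s['force'],s['width'],B(s['position']))
grab('top','top2');crop('top2',140,110,330,280,4,'top2c')
E
```

```text
2.2 [0.47005551 0.29547177 0.06524185] [ 0.43596212  0.38982696 -0.25935904] 0.0023922358099676697 [-0.0739241   0.0372789   0.06524185]
```

View pics/top2c.png

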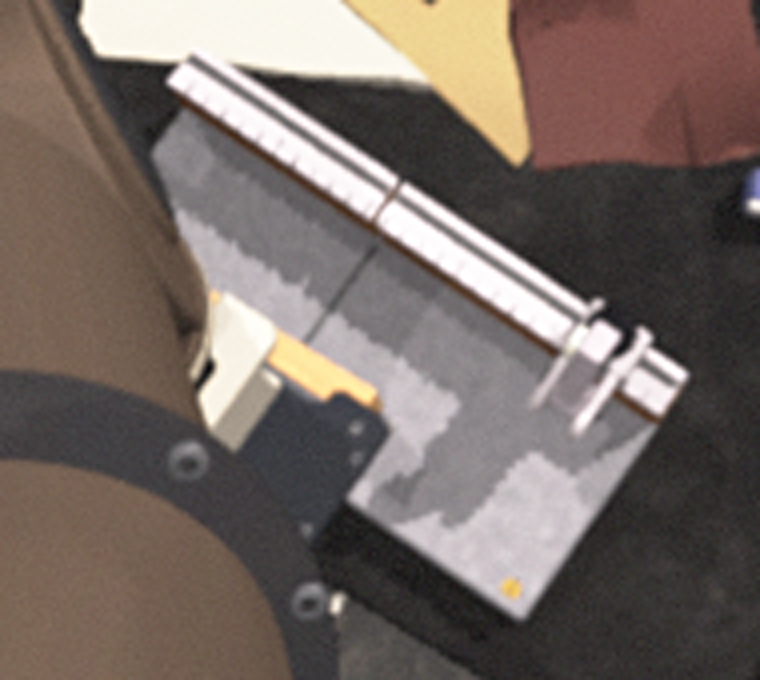

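Call:
{"name": "step_arm", "arguments": {"series": [[[0,0.008,-0.006,0,0],[0,0.014,-0.009,0,0],[0,0.017,-0.011,0,0],[0,0.02,-0.013,0,0],[0,0.023,-0.015,0,0],[0,0.026,-0.017,0,0],[0,0.029,-0.019,0,0],[0,0.032,-0.021,0,0],[0,0.035,-0.023,0,0],[0,0.037,-0.024,0,0],[0,0.039,-0.0255,0,0],[0,0.039,-0.0255,0,0]]]}}

```text
clock: 3.25
position: [0.5107, 0.27, 0.0666]
ee_rot: [-0.898, -3.01, 0.002]
force: [0.4, -0.6, 0.3]
width: 0.004
```

```bash
python3 - <<'E'
from bf import *
s=observe();print(s['clock'],s['position'],s['force'],B(s['position']))
grab('side','side3');crop('side3',220,150,345,265,5,'side3c')
E
```

```text
3.25 [0.51065696 0.26995181 0.06655057] [ 0.42873074 -0.59745785  0.26734289] [-0.02597646  0.03815657  0.06655057]
```

View pics/side3c.png

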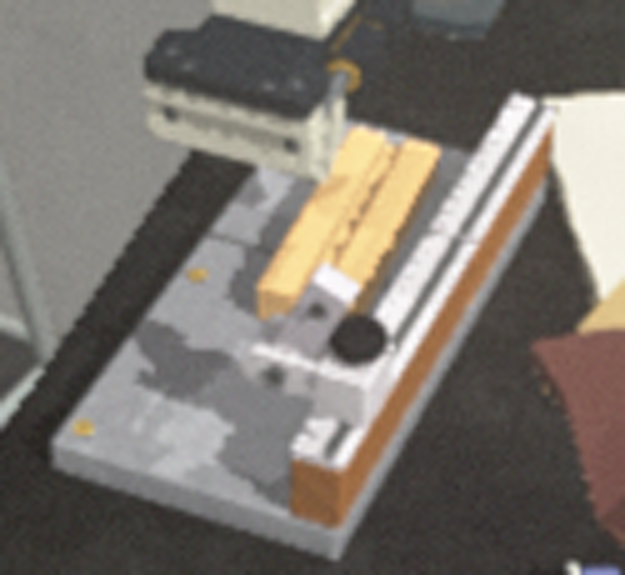

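Call:
{"name": "step_arm", "arguments": {"series": [[[0,0,0,0.03,0],[0,0,0,0.06,0],[0,0,0,0.09,0],[0,0,-0.005,0.123,0],[0,0.002,-0.03,0.123,0],[0,0.005,-0.06,0.123,0],[0,0.008,-0.09,0.123,0],[0,0.012,-0.12,0.123,0],[0,0.015,-0.15,0.123,0],[0,0.017,-0.176,0.123,0],[0,0.017,-0.176,0.1,0],[0,0.017,-0.176,0.07,0],[0,0.017,-0.176,0.05,0],[0,0.017,-0.176,0.05,0],[0,0.017,-0.176,0.05,0]]]}}

```text
clock: 4.55
position: [0.5267, 0.0941, 0.1161]
ee_rot: [-0.897, -3.008, 0.004]
force: [-0.3, 0.8, 0.1]
width: 0.004
```

```bash
python3 - <<'E'
from bf import *
s=observe();print(s['clock'],s['position'],s['force'],B(s['position']))
grab('side','side4');crop('side4',200,140,345,265,5,'side4c')
grab('top','top4');crop('top4',180,110,330,250,4.5,'top4c')
grab('wrist','wrist4')
E
```

```text
4.55 [0.52665159 0.09408906 0.1161034 ] [-0.28090211  0.84414439  0.07881674] [ 0.08370325 -0.10024104  0.1161034 ]
```

View pics/side4c.png

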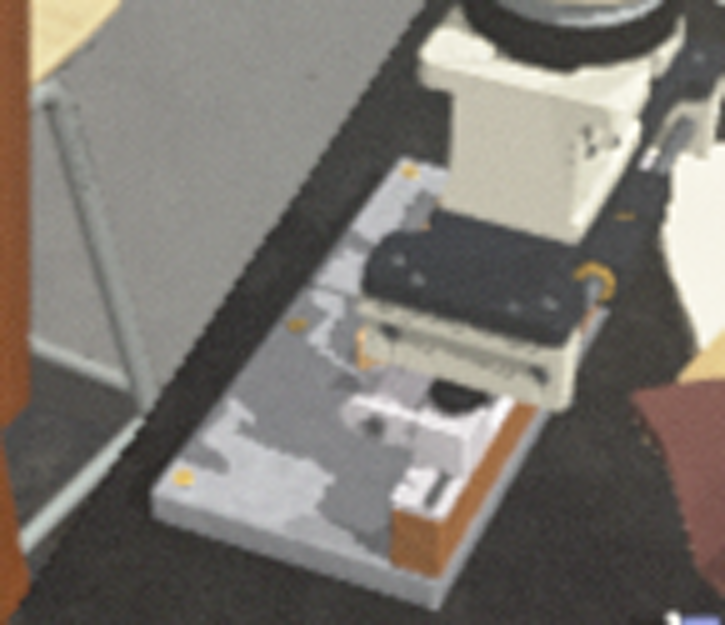

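View pics/top4c.png

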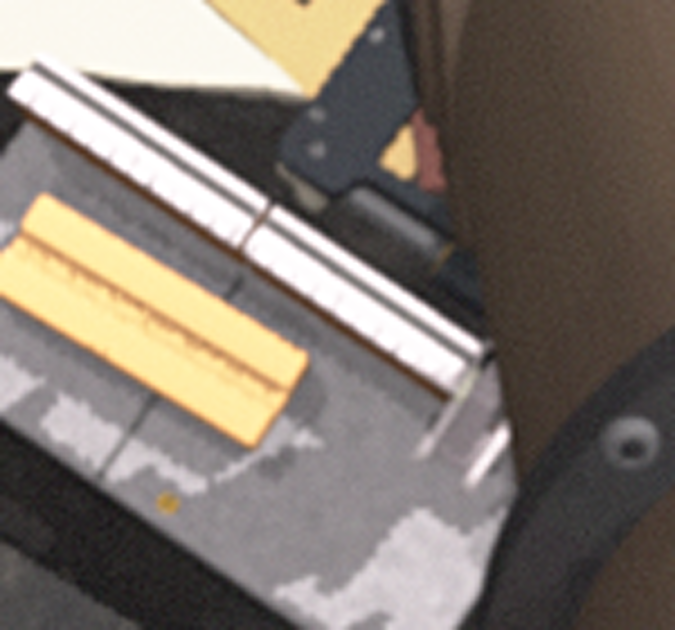

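View pics/wrist4.png

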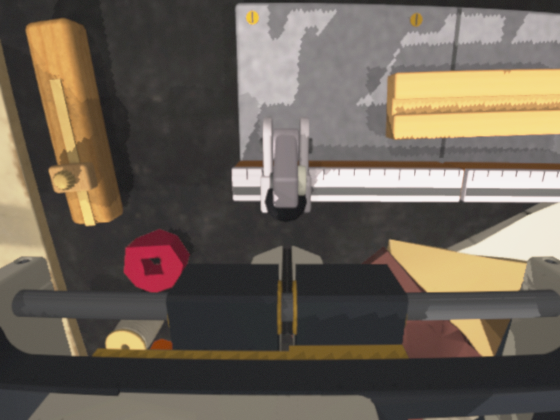

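Call:
{"name": "step_arm", "arguments": {"series": [[[0,-0.008,0.0055,0,0],[0,-0.015,0.01,0,0],[0,-0.019,0.0125,0,0],[0,-0.023,0.015,0,0],[0,-0.027,0.0175,0,0],[0,-0.031,0.02,0,0],[0,-0.035,0.023,0,0],[0,-0.039,0.0255,0,0],[0,-0.043,0.028,0,0],[0,-0.047,0.031,0,0],[0,-0.05,0.033,0,0],[0,-0.05,0.033,0,0],[0,-0.05,0.033,0,0]]]}}

```text
clock: 5.78
position: [0.4783, 0.1277, 0.118]
ee_rot: [0.897, 3.01, 0.0]
force: [-0.7, -0.6, 1.0]
width: 0.002
```

```bash
python3 - <<'E'
from bf import *
s=observe();print(s['clock'],s['position'],s['force'],B(s['position']))
grab('side','side5');crop('side5',200,140,345,265,5,'side5c')
grab('wrist','wrist5')
E
```

```text
5.7833 [0.47825013 0.12765443 0.11797305] [-0.70646626 -0.64055157  0.99225389] [ 0.02482347 -0.09865758  0.11797305]
```

View pics/side5c.png

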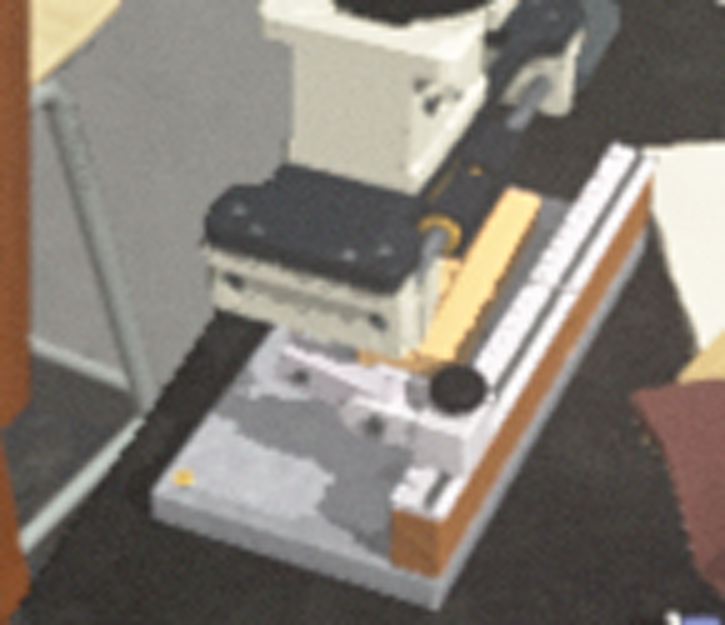

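View pics/wrist5.png

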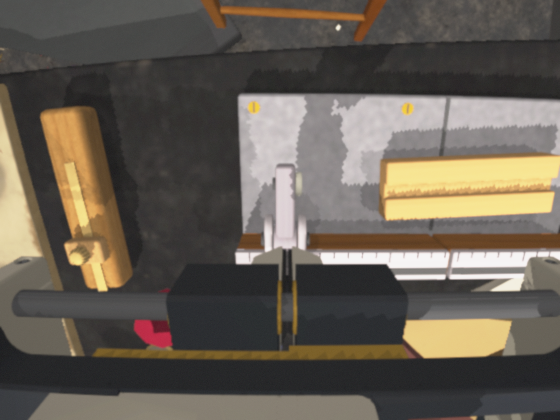

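Call:
{"name": "step_arm", "arguments": {"series": [[[0,0,0,0.02,0],[0,0,0,0.05,0],[0,-0.01,0.01,0.08,0],[0,-0.025,0.02,0.1,0],[0,-0.04,0.025,0.1,0],[0,-0.05,0.033,0.1,0],[0,-0.05,0.033,0.1,0],[0,-0.05,0.033,0.1,0],[0,-0.05,0.033,0.1,0]]]}}

```text
clock: 6.63
position: [0.4292, 0.1599, 0.218]
ee_rot: [0.899, 3.009, 0.0]
force: [-0.1, -0.1, -1.3]
width: 0.005
```

```bash
python3 - <<'E'
from bf import *
s=observe();print(s['clock'],s['position'],s['force'],B(s['position']))
grab('side','side6');crop('side6',200,140,345,265,5,'side6c')
grab('wrist','wrist6')
E
```

```text
6.6333 [0.42918462 0.15990243 0.2179745 ] [-0.09641499 -0.11743694 -1.32017421] [-0.03389061 -0.09854008  0.2179745 ]
```

View pics/side6c.png

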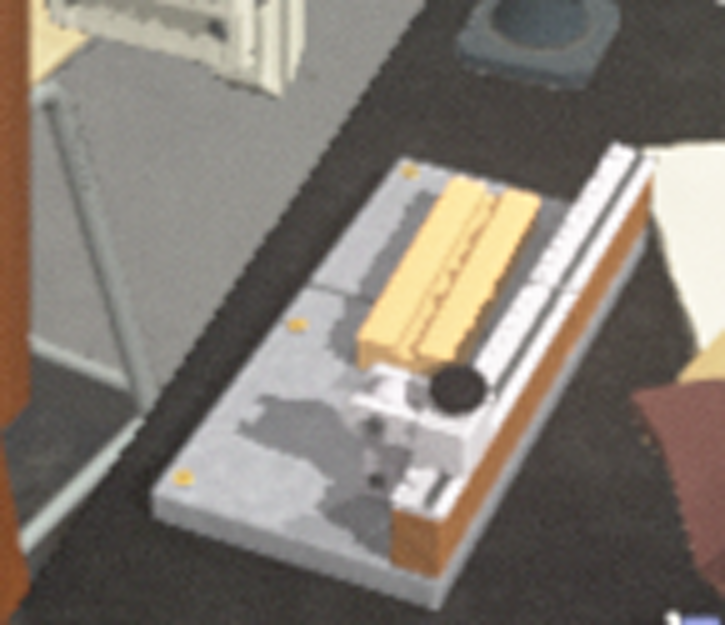

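View pics/wrist6.png

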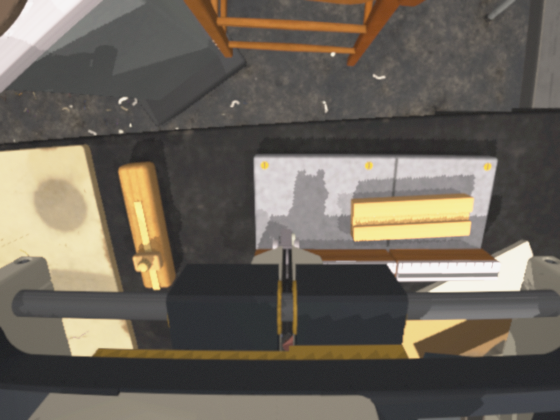

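```bash
python3 - <<'E'
from bf import *
for fn,fac in(('wrist6',None),):
    w=C(fn)
    hsv=cv2.cvtColor(w.im,cv2.COLOR_RGB2HSV); m=cv2.inRange(hsv,(15,80,120),(35,255,255)); m[:150]=0;m[252:]=0;m[:,:340]=0;m[:,500:]=0
    c=max(cv2.findContours(m,cv2.RETR_EXTERNAL,2)[0],key=cv2.contourArea)
    print(cv2.boundingRect(c),cv2.minAreaRect(c))
    for p in cv2.boxPoints(cv2.minAreaRect(c)): print(p,np.round(B(w.pl(p,.038))*1e3,1))
t=C('top4'); f=lambda x,y:(180+x/4.5-.4,110+y/4.5-.4)
for n,a in(('farR',(309,357)),('nearR',(255,447)),('farL',(45,193))): print(n,np.round(B(t.pl(f(*a),.038))*1e3,1))
c=lambda x,y:(200+x/5-.4,140+y/5-.4);s=C('side6')
for n,a in(('nearR',(358,352)),('nearL',(452,177)),('farL',(540,198))): print(n,np.round(B(s.pl(c(*a),.038))*1e3,1))
E
```

```text
(351, 194, 123, 48) ((412.02166748046875, 216.92196655273438), (42.71310043334961, 123.63240051269531), 87.0643310546875)
[349.1928  198.75934] [-25.6 -33.3  38. ]
[472.66296 192.42755] [-32.8  99.1  38. ]
[474.85052 235.0846 ] [ 16.1 110.3  38. ]
[351.38037 241.41638] [ 23.1 -28.   38. ]
farR [ 23.8 -25.1  38. ]
nearR [-18.4 -28.4  38. ]
farL [ 18.7 103.6  38. ]
nearR [-13.3 -40.9  38. ]
nearL [-24.5  98.2  38. ]
farL [19.3 99.7 38. ]
```

Call:
{"name": "step_arm", "arguments": {"series": [[[0.06,0.01,0.03,0,0],[0.06,0.02,0.06,-0.01,0],[0.06,0.035,0.085,-0.03,0],[0.06,0.05,0.11,-0.06,0],[0.06,0.057,0.125,-0.09,0],[0.06,0.057,0.125,-0.12,0],[0.06,0.057,0.125,-0.15,0],[0.06,0.057,0.125,-0.17,0],[0.06,0.057,0.125,-0.18,0],[0.06,0.057,0.125,-0.18,0],[0.06,0.057,0.125,-0.18,0]]]}}

```text
clock: 7.65
position: [0.4867, 0.2844, 0.0379]
ee_rot: [0.901, 3.009, -0.001]
force: [-0.6, -0.0, 1.0]
width: 0.651
```

```bash
python3 - <<'E'
from bf import *
s=observe();print(s['clock'],s['position'],s['force'],s['width'],B(s['position']))
grab('side','side7');crop('side7',200,140,345,265,5,'side7c')
E
```

```text
7.65 [0.48672362 0.28440235 0.03792496] [-0.60660664 -0.03620247  0.98647607] 0.65147863085402 [-0.05391561  0.03714325  0.03792496]
```

View pics/side7c.png

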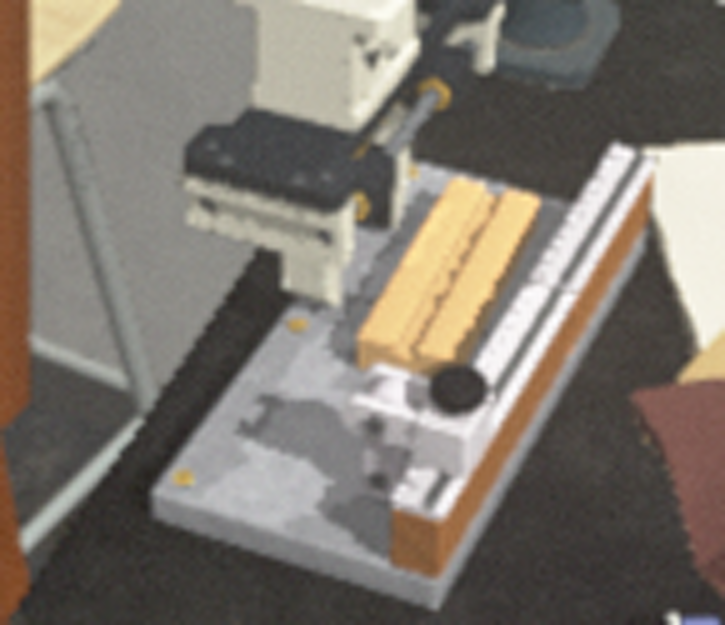

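Call:
{"name": "step_arm", "arguments": {"series": [[[0.06,0.008,-0.0055,0,0],[0.06,0.014,-0.009,0,0],[0.06,0.018,-0.012,0,0],[0.06,0.0215,-0.014,0,0],[0.06,0.025,-0.0165,0,0],[0.06,0.0285,-0.0185,0,0],[0.06,0.0315,-0.0205,0,0],[0.06,0.0335,-0.022,0,0],[0.06,0.0345,-0.0225,0,0],[0.06,0.0345,-0.0225,0,0]]]}}

```text
clock: 8.53
position: [0.5201, 0.2634, 0.0387]
ee_rot: [-0.9, -3.009, -0.001]
force: [-6.9, 4.1, 6.3]
width: 0.655
```

```bash
python3 - <<'E'
from bf import *
s=observe();print(s['clock'],s['position'],s['force'],s['width'],B(s['position']))
E
```

```text
8.5333 [0.52012787 0.26341882 0.03872933] [-6.92618594  4.13343076  6.32819478] 0.6549633727165431 [-0.01447431  0.03787592  0.03872933]
```

```bash
python3 - <<'E'
from bf import *
t=C('top0')
b=[]
for v in range(90,190,3):
  for u in range(30,160,3):
    if t.d[v,u]>0:
      X=B(t.dp((u,v)))
      if X[2]>.025: b.append((*np.round(X*1e3),u,v))
b=np.array(b); k=b[(b[:,0]<110)&(b[:,1]<420)&(b[:,1]>140)]
print(len(k)); print(k[np.argsort(k[:,1])][:25]); print(k.max(0))
E
```

```text
252
[[ 60. 214. 104. 147.  90.]
 [ 56. 216. 110. 144.  90.]
 [ 48. 217. 110. 141.  93.]
 [ 52. 218. 114. 141.  90.]
 [ 41. 218. 110. 138.  96.]
 [ 45. 220. 113. 138.  93.]
 [ 38. 221. 112. 135.  96.]
 [ 49. 223. 114. 138.  90.]
 [ 42. 224. 113. 135.  93.]
 [ 46. 227. 114. 135.  90.]
 [ 43. 232. 113. 132.  90.]
 [-43. 257.  89.  96. 126.]
 [-78. 257.  75.  87. 144.]
 [-76. 257. 107.  81. 138.]
 [-77. 257.  91.  84. 141.]
 [-74. 257.  83.  87. 141.]
 [-66. 257.  80.  90. 138.]
 [-69. 258. 104.  84. 135.]
 [-72. 258. 111.  81. 135.]
 [-65. 258.  95.  87. 135.]
 [-69. 258.  86.  87. 138.]
 [-70. 258.  72.  90. 141.]
 [-73. 258.  97.  84. 138.]
 [-64. 259. 108.  84. 132.]
 [-50. 259. 103.  90. 126.]]
[ 60. 328. 123. 147. 180.]
```

```bash
python3 - <<'E'
from bf import *
for fn in('top0','side0','wrist1'):
  t=C(fn);v,u=np.where(t.d>0)
  q=cv2.undistortPoints(np.c_[u,v].astype(float)[:,None],t.K,t.D)[:,0]
  X=t.P+(np.c_[q,np.ones(len(q))]@t.R.T)*t.d[v,u][:,None]
  b=np.c_[(X-O)@xh,(X-O)@yh,X[:,2]]*1e3
  print(fn)
  for x0 in range(-80,160,20):
    r=[]
    for y0 in range(60,280,20):
      k=(b[:,0]>=x0)&(b[:,0]<x0+20)&(b[:,1]>=y0)&(b[:,1]<y0+20)
      r.append(int(np.percentile(b[k,2],95)) if k.sum()>3 else -1)
    print(x0,r)
E
```

```text
top0
-80 [19, 19, 19, 19, 2, 2, 2, 2, 2, 111, 116]
-60 [63, 64, 59, 21, 2, 2, 2, 2, 2, 106, 115]
-40 [64, 64, 62, 19, 3, 2, 2, 2, 2, 106, 115]
-20 [20, 20, 20, 20, 2, 2, 2, 2, 2, 10, 11]
0 [21, 20, 19, 20, 2, 3, 2, 2, 2, 2, 2]
20 [21, 21, 20, 20, 2, 2, 8, 2, 105, 2, 2]
40 [58, 58, 58, 57, 14, 15, 16, 114, 116, 115, 115]
60 [57, 57, 56, 57, 17, 16, 17, 113, 121, 114, 115]
80 [3, 19, 19, 18, 16, 82, 83, 111, 121, 110, 112]
100 [20, 19, 17, 82, 83, 84, 109, 112, 123, 109, 109]
120 [117, 152, 156, 157, 159, 158, 159, 160, 125, 109, 109]
140 [149, 157, 158, 158, 154, 127, 128, 151, 154, 110, 110]
side0
-80 [-1, -1, 0, -2, -1, -1, -1, 0, 0, 109, 111]
-60 [59, 60, -1, -1, -1, -1, 0, 0, -1, 105, 110]
-40 [60, 60, 58, 16, -1, -1, -1, -1, 0, 107, 110]
-20 [16, 17, 18, 17, -1, -1, -1, -1, -1, 6, 53]
0 [16, 16, 17, 16, 0, 0, -1, -1, -1, -1, 0]
20 [16, 17, 16, 16, -1, -1, -1, -1, 0, -1, -1]
40 [55, 55, 54, 54, -1, 12, 12, 111, 113, 112, 110]
60 [54, 53, 53, 53, 13, 13, 13, 109, 119, 118, 119]
80 [0, 16, 15, 14, 13, 79, 80, 107, 118, 106, 126]
100 [17, 15, 15, 74, 79, 81, 107, 108, 120, 105, 128]
120 [114, 112, 153, 156, 156, 157, 157, 157, -1, -1, -1]
140 [148, 154, 156, 156, 151, 136, 125, 151, 147, -1, -1]
wrist1
-80 [19, 19, 19, 19, 1, 1, 1, 1, 1, 113, 115]
-60 [369, 62, 20, 20, 1, 1, 1, 1, 1, 112, 115]
-40 [370, 63, 20, 19, 1, 1, 1, 1, 1, 111, 115]
-20 [370, 19, 19, 19, 1, 1, 1, 1, 1, 10, 11]
0 [365, 19, 19, 19, 1, 1, 1, 1, 1, 1, 1]
20 [47, 45, 46, 38, 1, 1, 13, 109, 112, 1, 1]
40 [57, 57, 57, 57, 15, 15, 14, 114, 116, 115, 114]
60 [56, 57, 57, 56, 16, 16, 75, 112, 122, 120, 115]
80 [18, 19, 19, 17, 15, 82, 83, 110, 122, 110, 110]
100 [20, 18, 17, 15, 83, 83, 106, 111, 119, 108, 108]
120 [-1, -1, -1, 159, 159, 159, 160, 160, -1, 25, -1]
140 [-1, -1, -1, -1, -1, -1, -1, 154, 154, 109, 109]
```

Call:
{"name": "step_arm", "arguments": {"series": [[[0.06,-0.01,0.0065,0,0],[0.06,-0.02,0.0135,0,0],[0,-0.02,0.0135,0.03,0],[0,-0.02,0.0135,0.06,0],[0,-0.015,0.02,0.09,7],[0,0.01,0.03,0.12,14],[0,0.035,0.04,0.12,21],[0,0.06,0.05,0.12,28],[0,0.085,0.0665,0.12,35],[0,0.085,0.0665,0.11,35],[0,0.085,0.0665,0.08,35],[0,0.085,0.0665,0.05,35],[0,0.085,0.0665,0.03,35],[0,0.085,0.0665,0.03,35]]]}}

```text
clock: 9.7
position: [0.6012, 0.3287, 0.0633]
ee_rot: [0.047, -3.133, 0.007]
force: [-0.5, -1.3, -0.6]
width: 0.004
```

```bash
python3 - <<'E'
from bf import *
s=observe();print(s['clock'],s['position'],s['force'],s['width'],s['ee_rot'],B(s['position']))
grab('side','side8');crop('side8',200,120,345,265,4.1,'side8c')
grab('top','top8');crop('top8',120,80,330,280,3.8,'top8c')
grab('wrist','wrist8')
E
```

```text
9.7 [0.60118619 0.32865043 0.06329746] [-0.45651835 -1.34000451 -0.59419904] 0.004311195429946895 [ 0.04684383 -3.13288066  0.00656944] [0.01763396 0.13684395 0.06329746]
```

View pics/side8c.png

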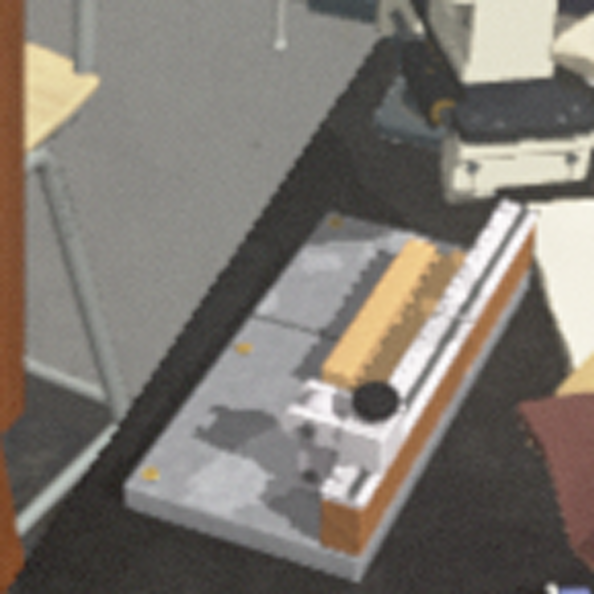

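View pics/wrist8.png

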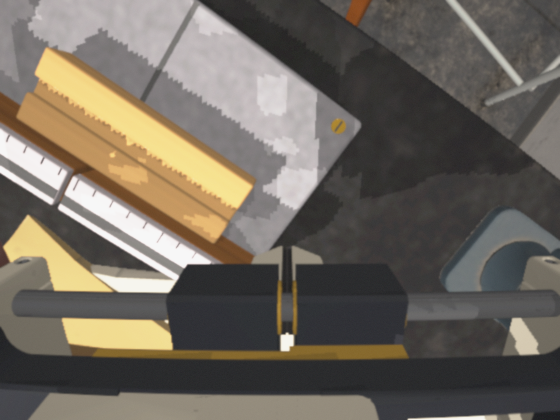

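View pics/top8c.png

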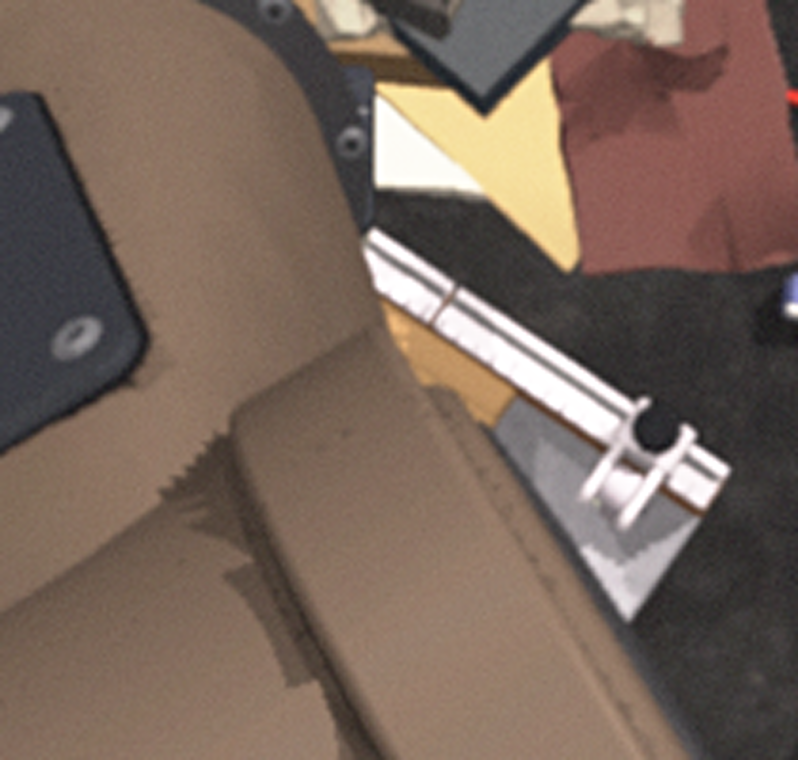

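```bash
python3 - <<'E'
from bf import *
w=C('wrist8')
for n,p in(('nearL',(253,189)),('farL',(220,243)),('nearR',(48,48)),('farR',(18,115))): print(n,np.round(B(w.pl(p,.038))*1e3,1))
for n,p in(('fence top front L?',(2,122)),('210,262',(205,262))): print(n,np.round(B(w.pl(p,.056))*1e3,1))
for p in((235,215),(130,130)): print(np.round(B(w.dp(p))*1e3,1))
E
```

```text
nearL [ -1.4 101.4  38. ]
farL [ 37.4 103.3  38. ]
nearR [ -3.1 -27.7  38. ]
farR [ 37.9 -28.2  38. ]
fence top front L? [ 37.2 -21.7  56. ]
210,262 [ 43.1 101.4  56. ]
[ 24.4 102.2  18.8]
[ 9.1 28.9 39. ]
```

Call:
{"name": "step_arm", "arguments": {"series": [[[0,0.002,-0.0013,-0.012,0],[0,0.002,-0.0013,-0.024,0],[0,-0.001,-0.0055,-0.024,0],[0,-0.0035,-0.0097,-0.024,0],[0,-0.0062,-0.0139,-0.024,0],[0,-0.009,-0.018,-0.024,0],[0,-0.0117,-0.0222,-0.024,0],[0,-0.0144,-0.0264,-0.024,0],[0,-0.0172,-0.0306,-0.024,0],[0,-0.0199,-0.0348,-0.024,0],[0,-0.0226,-0.039,-0.024,0],[0,-0.0254,-0.0431,-0.024,0],[0,-0.0281,-0.0473,-0.024,0],[0,-0.0309,-0.0515,-0.024,0],[0,-0.033,-0.0549,-0.024,0],[0,-0.033,-0.0549,-0.024,0]]]}}

```text
clock: 11.18
position: [0.5715, 0.2751, 0.0458]
ee_rot: [0.047, -3.141, -0.001]
force: [-1.2, 3.9, 2.3]
width: -0.004
```

```bash
python3 - <<'E'
from bf import *
s=observe();print(s['clock'],s['position'],s['force'],s['width'],s['ee_rot'],B(s['position']))
grab('side','side9');crop('side9',200,120,345,265,4.1,'side9c')
grab('wrist','wrist9')
E
```

```text
11.1833 [0.5715138  0.27512808 0.04577155] [-1.20490612  3.92670101  2.25942964] -0.004246127581541544 [ 4.67920691e-02 -3.14054103e+00 -1.30919115e-03] [0.02211204 0.07581085 0.04577155]
```

View pics/side9c.png

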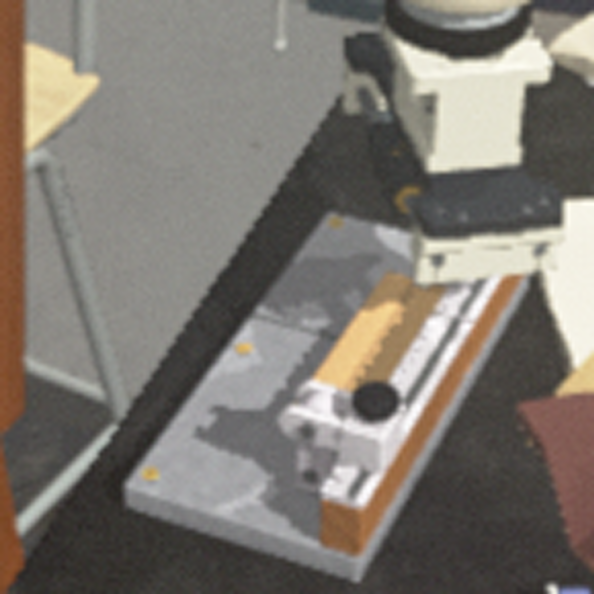

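View pics/wrist9.png

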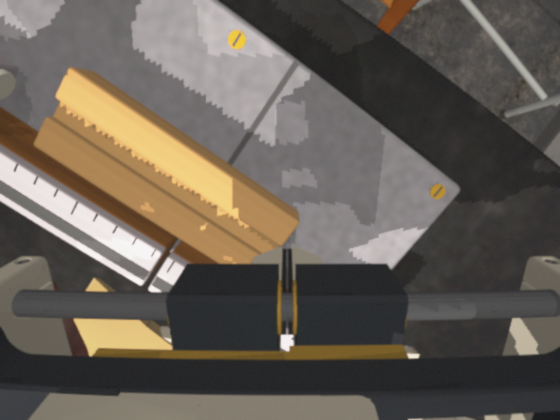

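```bash
python3 - <<'E'
from bf import *
s=observe();print(*[(k,np.round(s[k],3)) for k in('joints','dq','joint_efforts','force','ft_torque')],sep='\n')
w=C('wrist9')
for n,p in(('nearL',(298,218)),('nearR',(73,69)),('farR',(38,140))): print(n,np.round(B(w.pl(p,.038))*1e3,1))
E
```

```text
('joints', array([-0.551,  0.655,  0.027,  1.735, -0.026,  0.753,  1.09 ]))
('dq', array([-0.003,  0.005,  0.   , -0.006,  0.001,  0.004, -0.001]))
('joint_efforts', array([ 2.5710e+00, -7.2934e+01,  3.9880e+00, -2.2957e+01,  9.6600e-01,
       -1.5200e-01,  4.2000e-02]))
('force', array([-2.454,  3.549,  3.989]))
('ft_torque', array([ 0.676,  0.522, -0.041]))
nearL [-4.8 63.4 38. ]
nearR [ -4.3 -61.7  38. ]
farR [ 35.  -62.9  38. ]
```

Call:
{"name": "step_arm", "arguments": {"series": [[[0,0.0055,0.0084,0,0],[0,0.011,0.0168,0,0],[0,0.014,0.021,0,0],[0,0.014,0.021,0,0]]]}}

```text
clock: 11.62
position: [0.5857, 0.2967, 0.0452]
ee_rot: [0.048, -3.14, -0.0]
force: [-2.5, 1.3, -1.9]
width: -0.001
```

```bash
python3 - <<'E'
from bf import *
s=observe();print(s['clock'],s['position'],s['force'],B(s['position']))
grab('wrist','wrist10')
E
```

```text
11.6167 [0.5856864  0.29672159 0.04518338] [-2.49045067  1.28047972 -1.86360053] [0.02214735 0.10163993 0.04518338]
```

View pics/wrist10.png

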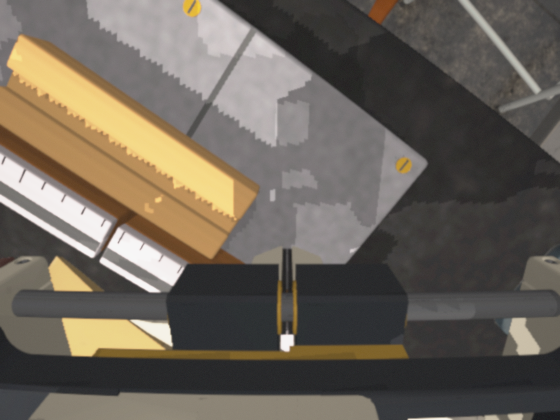

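```bash
python3 - <<'E'
from bf import *
w=C('wrist10')
for n,p in(('nearL',(259,188)),('farL',(219,254)),('nearR',(20,38))): print(n,np.round(B(w.pl(p,.038))*1e3,1),np.round(B(w.pl(p,.045))*1e3,1))
for p in((235,190),(200,170),(60,60),(210,225),(160,190),(60,125)): print(p,np.round(B(w.dp(p))*1e3,1))
print('tip',w.px(observe()['position']-[0,0,.014]))
E
```

```text
nearL [-6.6 64.4 38. ] [-8.3 64.  45. ]
farL [34.8 66.8 38. ] [31.2 66.3 45. ]
nearR [ -2.5 -62.8  38. ] [ -4.4 -57.4  45. ]
(235, 190) [ 1.  55.4 38.2]
(200, 170) [ 2.3 36.2 38.3]
(60, 60) [ -4.3 -42.7  37.9]
(210, 225) [23.6 54.7 38.1]
(160, 190) [22.7 24.7 37.1]
(60, 125) [ 22.2 -30.5  37.9]
tip [287.24574518 264.75004074]
```

```bash
python3 - <<'E'
from bf import *
for fn in('top0','side0'):
  t=C(fn);v,u=np.where(t.d>0)
  q=cv2.undistortPoints(np.c_[u,v].astype(float)[:,None],t.K,t.D)[:,0]
  X=t.P+(np.c_[q,np.ones(len(q))]@t.R.T)*t.d[v,u][:,None]
  b=np.c_[(X-O)@xh,(X-O)@yh,X[:,2]]*1e3
  print(fn)
  for x0 in range(60,160,20):
    r=[]
    for y0 in range(-60,100,20):
      k=(b[:,0]>=x0)&(b[:,0]<x0+20)&(b[:,1]>=y0)&(b[:,1]<y0+20)
      r.append(int(np.percentile(b[k,2],95)) if k.sum()>3 else -1)
    print(x0,r)
E
```

```text
top0
60 [58, 58, 57, 57, 57, 57, 57, 57]
80 [2, 2, 2, 2, 2, 3, 3, 19]
100 [3, 47, 46, 21, 23, 21, 20, 19]
120 [46, 47, 46, 42, 26, 118, 117, 152]
140 [44, 45, 43, 49, 56, 118, 149, 157]
side0
60 [52, 53, 53, 53, 53, 54, 54, 53]
80 [0, 0, -1, 0, 0, 0, 0, 16]
100 [1, 44, 44, -1, 20, 18, 17, 15]
120 [43, 43, 44, -1, 22, 114, 114, 112]
140 [41, 41, 40, 48, 56, 115, 148, 154]
```

Call:
{"name": "step_arm", "arguments": {"series": [[[0,-0.0055,-0.0084,-0.006,0],[0,-0.0082,-0.0126,-0.008,0],[0,-0.0032,-0.0158,-0.008,0],[0,-0.0032,-0.0158,-0.008,0],[0,-0.0059,-0.02,-0.008,0],[0,-0.0087,-0.0242,-0.008,0],[0,-0.0114,-0.0284,-0.008,0],[0,-0.0141,-0.0326,-0.008,0],[0,-0.0169,-0.0368,-0.008,0],[0,-0.0191,-0.0401,-0.008,0],[0,-0.0191,-0.0401,-0.008,0]]]}}

```text
clock: 12.58
position: [0.5642, 0.2636, 0.0381]
ee_rot: [0.057, -3.139, -0.013]
force: [-9.4, 19.0, 2.2]
width: 0.006
```

```bash
python3 - <<'E'
from bf import *
s=observe();print(s['clock'],s['position'],s['force'],B(s['position']))
grab('wrist','wrist11');grab('side','side11');crop('side11',250,160,330,240,7,'side11c')
E
```

```text
12.5833 [0.56420224 0.263595   0.0381237 ] [-9.43808143 19.01705593  2.15697187] [0.02230908 0.06215684 0.0381237 ]
```

View pics/wrist11.png

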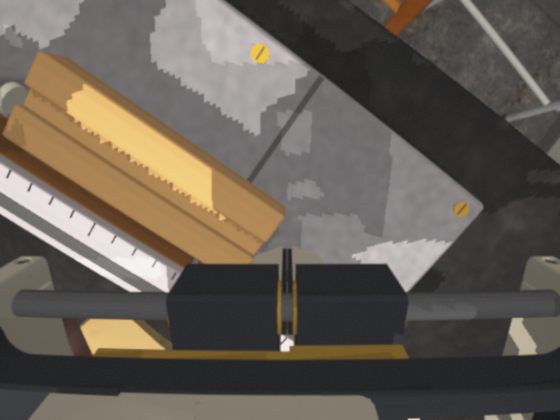

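View pics/side11c.png

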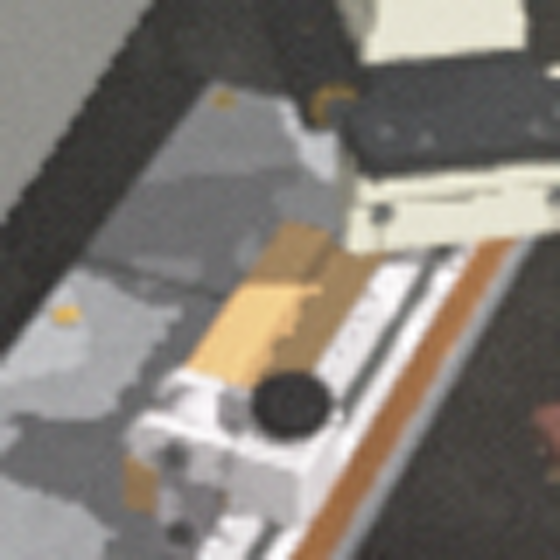

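```bash
python3 - <<'E'
from bf import *
w=C('wrist11')
for n,p,z in(('nearL',(285,211),.038),('nearR',(45,54),.038),('farR',(6,128),.038),('pad',(12,97),.034),('fence',(2,150),.056),('fence2',(180,275),.056)): print(n,np.round(B(w.pl(p,z))*1e3,1))
E
python3 -c "
from h import *
crop('wrist11',0,20,120,170,5,'w11c')"
```

```text
nearL [-5.8 40.7 38. ]
nearR [ -4.  -83.9  38. ]
farR [ 35.4 -86.6  38. ]
pad [ 22.7 -92.3  34. ]
fence [ 35.1 -72.2  56. ]
fence2 [41.1 16.4 56. ]
```

View pics/w11c.png

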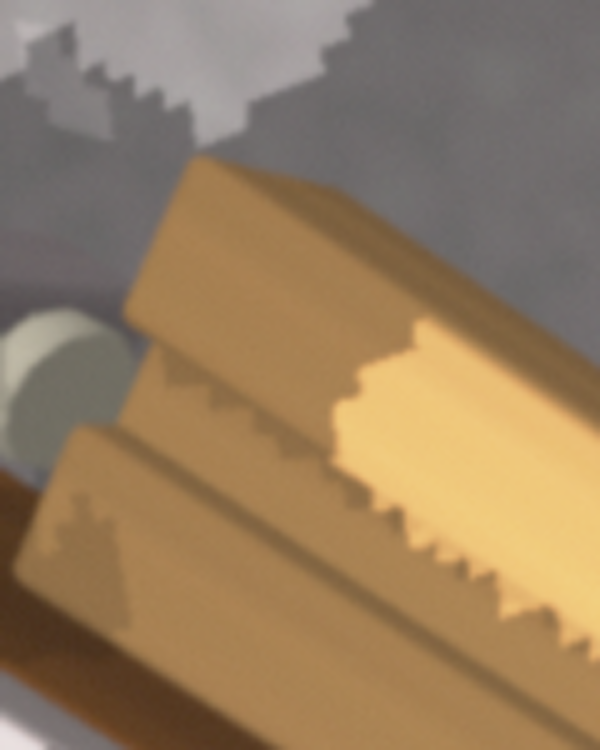

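Call:
{"name": "step_arm", "arguments": {"series": [[[0,0.003,0.01,0,0],[0,0.0087,0.0206,0,0],[0,0.0087,0.0206,0.03,0],[0,0.0087,0.0206,0.06,-5],[0,0.0087,0.0206,0.06,-12],[0,0.0087,0.0206,0.06,-19],[0,0.0087,0.0206,0.06,-26],[0,0.0087,0.0206,0.06,-33],[0,0.0078,0.0165,0.06,-35],[0,0.0078,0.0165,0.03,-35],[0,0.0078,0.0165,0.01,-35],[0,0.0078,0.0165,0,-35],[0,0.0078,0.0165,0,-35]]]}}

```text
clock: 13.77
position: [0.5709, 0.2785, 0.0359]
ee_rot: [-0.888, -3.011, -0.008]
force: [-0.3, -0.2, 0.5]
width: 0.006
```

```bash
python3 - <<'E'
from bf import *
s=observe();print(s['clock'],s['position'],s['ee_rot'],s['force'],B(s['position']))
grab('wrist','wrist12');grab('top','top12');crop('top12',180,110,330,260,4,'top12c')
E
```

```text
13.7667 [0.57086273 0.27852702 0.03586676] [-0.88848626 -3.01132198 -0.0078237 ] [-0.27947996 -0.22359208  0.48969971] [0.01970611 0.07829847 0.03586676]
```

View pics/wrist12.png

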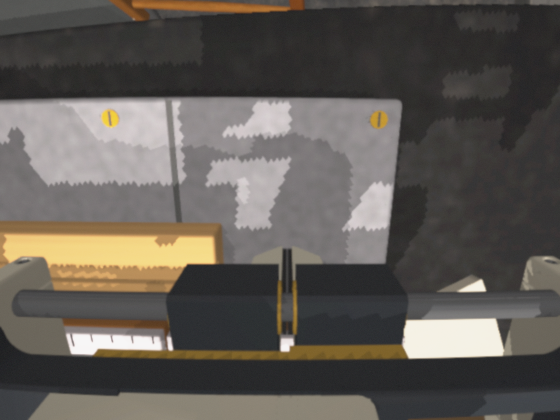

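View pics/top12c.png

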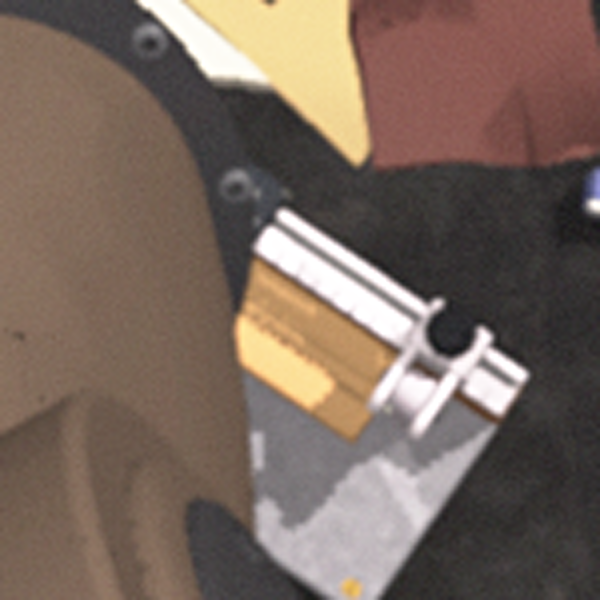

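```bash
python3 - <<'E'
from bf import *
w=C('wrist12');t=C('top12');f=lambda x,y:(180+x/4-.375,110+y/4-.375)
print(np.round(B(w.pl((222,227),.038))*1e3,1),np.round(B(w.pl((219,265),.038))*1e3,1),'topR',np.round(B(t.pl(f(356,440),.038))*1e3,1))
E
```

```text
[-7.7 46.7 38. ] [12.4 44.1 38. ] topR [ -1.4 -87.4  38. ]
```

Call:
{"name": "step_arm", "arguments": {"series": [[[0,-0.0033,-0.005,0.002,0],[0,-0.006,-0.009,0.002,0],[0,-0.0077,-0.0117,0.002,0],[0,-0.0088,-0.0134,0.002,0],[0,-0.0099,-0.0151,0.002,0],[0,-0.011,-0.0167,0.002,0],[0,-0.011,-0.0167,0.002,0]]]}}

```text
clock: 14.45
position: [0.5613, 0.2625, 0.0406]
ee_rot: [0.89, 3.012, 0.012]
force: [0.4, 1.2, 1.5]
width: 0.004
```

```bash
python3 - <<'E'
from bf import *
s=observe();F=s['force'];print(s['clock'],B(s['position']),'F board',F@xh,F@yh,F[2])
grab('wrist','wrist13');w=C('wrist13')
E
```

```text
14.45 [0.0204409  0.05967776 0.04059141] F board -0.3546403292204884 1.2557277923877377 1.4718443807792783
```

View pics/wrist13.png

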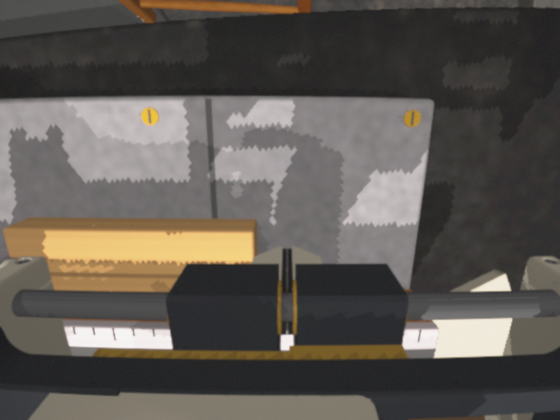

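Call:
{"name": "step_arm", "arguments": {"series": [[[0,-0.0008,-0.0013,0,0],[0,-0.0016,-0.0025,0,0],[0,-0.0022,-0.0033,0,0],[0,-0.0027,-0.0042,0,0],[0,-0.0033,-0.005,0,0],[0,-0.0033,-0.005,0,0]]]}}

```text
clock: 15.0
position: [0.5586, 0.2585, 0.0409]
ee_rot: [0.889, 3.011, 0.015]
force: [2.2, 3.0, 0.5]
width: 0.001
```

```bash
python3 - <<'E'
from bf import *
s=observe();F=s['force'];print(s['clock'],B(s['position']),'F board',F@xh,F@yh,F[2])
grab('wrist','wrist14');w=C('wrist14')
grab('side','side14');crop('side14',250,160,330,240,7,'side14c')
E
```

```text
15.0 [0.02043296 0.05487462 0.04092718] F board 0.19006798726468932 3.738344380203684 0.5142331499739243
```

View pics/side14c.png

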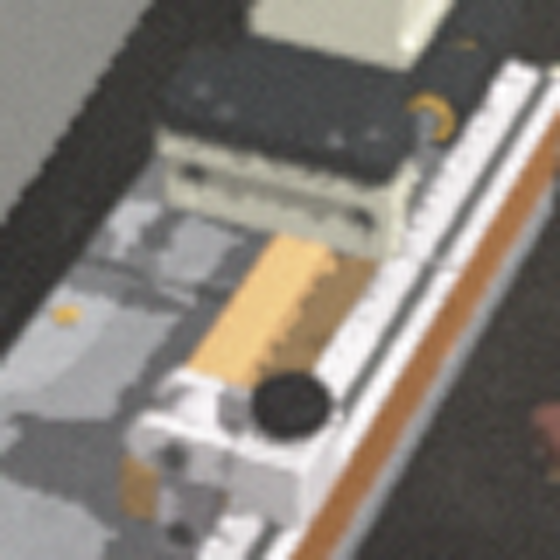

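View pics/wrist14.png

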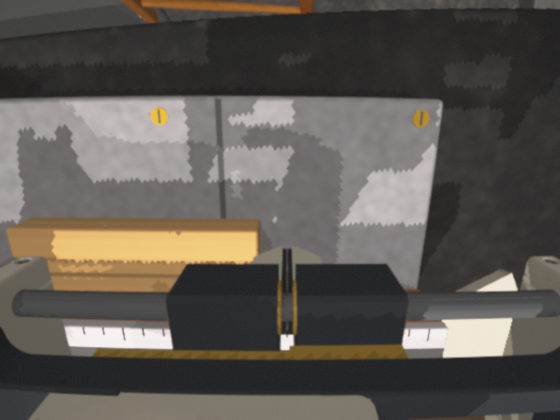

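Call:
{"name": "step_arm", "arguments": {"series": [[[0,-0.0008,-0.0013,0,0],[0,-0.0016,-0.0025,0,0],[0,-0.0022,-0.0033,0,0],[0,-0.0022,-0.0033,0,0]]]}}

```text
clock: 15.43
position: [0.5579, 0.2573, 0.0418]
ee_rot: [0.887, 3.01, 0.021]
force: [5.0, 7.4, 2.1]
width: 0.002
```

```bash
python3 - <<'E'
from bf import *
s=observe();F=s['force'];print(s['clock'],B(s['position']),'F board',F@xh,F@yh,F[2])
E
```

```text
15.4333 [0.02048893 0.05346597 0.04179231] F board 0.1529342101211404 8.89710727546933 2.1404661852358795
```

Call:
{"name": "step_arm", "arguments": {"series": [[[0,0.0033,0.005,0,0],[0,0.0066,0.01,0,0],[0,0.0066,0.01,0.03,0],[0.04,0.0066,0.01,0.06,0],[0.04,-0.01,0.01,0.08,0],[0.04,-0.03,0.005,0.08,0],[0.04,-0.055,-0.005,0.08,0],[0.04,-0.08,-0.0117,0.08,0],[0.04,-0.08,-0.0117,0.06,0],[0.04,-0.08,-0.0117,0.03,0],[0.04,-0.08,-0.0117,0,0],[0.04,-0.08,-0.0117,0,0],[0.04,-0.08,-0.0117,0,0]]]}}

```text
clock: 16.52
position: [0.4767, 0.2446, 0.0408]
ee_rot: [0.888, 3.012, 0.015]
force: [-0.6, 0.1, 0.5]
width: 0.433
```

```bash
python3 - <<'E'
from bf import *
s=observe();F=s['force'];print(s['clock'],B(s['position']),s['width'],'F board',F@xh,F@yh,F[2],s['ee_rot'])
grab('wrist','wrist15')
E
```

```text
16.5167 [-0.04051225 -0.00167589  0.04077636] 0.4334745709129739 F board -0.5694154031366028 -0.22866080518212548 0.48665987462217936 [0.88824163 3.01215571 0.0150703 ]
```

View pics/wrist15.png

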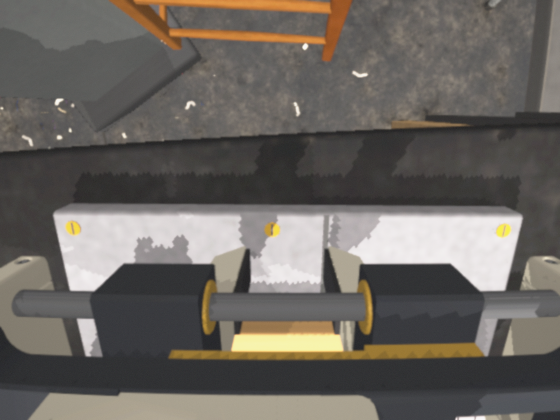

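Call:
{"name": "step_arm", "arguments": {"series": [[[0.04,0.006,-0.004,0,0],[0.04,0.0126,-0.0082,0,0],[0.04,0.0155,-0.01,0,0],[0.04,0.0175,-0.0115,0,0],[0.04,0.0192,-0.0126,0,0],[0.04,0.0209,-0.0137,0,0],[0.04,0.0218,-0.0143,0,0],[0.04,0.0226,-0.0148,0,0],[0.04,0.0234,-0.0153,0,0],[0.04,0.0234,-0.0153,0,0]]]}}

```text
clock: 17.4
position: [0.4989, 0.2315, 0.0421]
ee_rot: [-0.886, -3.013, -0.019]
force: [-8.3, 4.7, 8.0]
width: 0.436
```

```bash
python3 - <<'E'
from bf import *
s=observe();F=s['force'];print(s['clock'],B(s['position']),s['width'],'F board',F@xh,F@yh,F[2],s['ee_rot'])
E
```

```text
17.4 [-0.01472301 -0.0004769   0.04207472] 0.4355881539562018 F board -9.507544549899015 -0.605498829230053 7.985028375051972 [-0.88605901 -3.01323969 -0.01869695]
```

Call:
{"name": "step_arm", "arguments": {"series": [[[0.04,-0.003,0.002,0,0],[0.04,-0.009,0.006,0,0],[0.04,-0.02,0.013,0,0],[0.04,-0.03,0.02,0.01,0],[0.04,-0.03,0.02,0.04,0],[0.04,-0.03,0.02,0.08,0],[0.04,-0.03,0.0,0.12,0],[0.04,-0.04,-0.02,0.15,0],[0.04,-0.04,-0.02,0.17,0],[0.04,-0.04,-0.02,0.17,0],[0.04,-0.04,-0.02,0.17,0]]]}}

```text
clock: 18.32
position: [0.4588, 0.2123, 0.2131]
ee_rot: [0.885, 3.013, 0.023]
force: [-0.9, 0.3, -0.1]
width: 0.436
```

```bash
python3 - <<'E'
from bf import *
s=observe();F=s['force'];print(s['clock'],B(s['position']),F)
grab('wrist','wrist16');grab('side','side16');crop('side16',230,150,330,250,6,'side16c');grab('top','top16');crop('top16',180,130,330,260,5,'top16c')
E
```

```text
18.3167 [-0.03778251 -0.03849559  0.2131361 ] [-0.94611603  0.310338   -0.09449622]
```

View pics/wrist16.png

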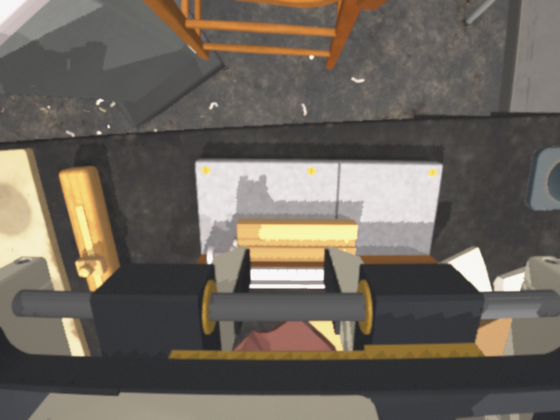

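View pics/side16c.png

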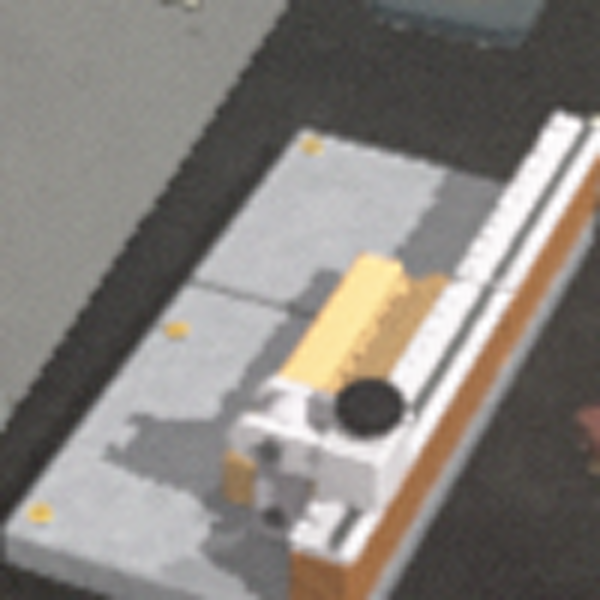

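View pics/top16c.png

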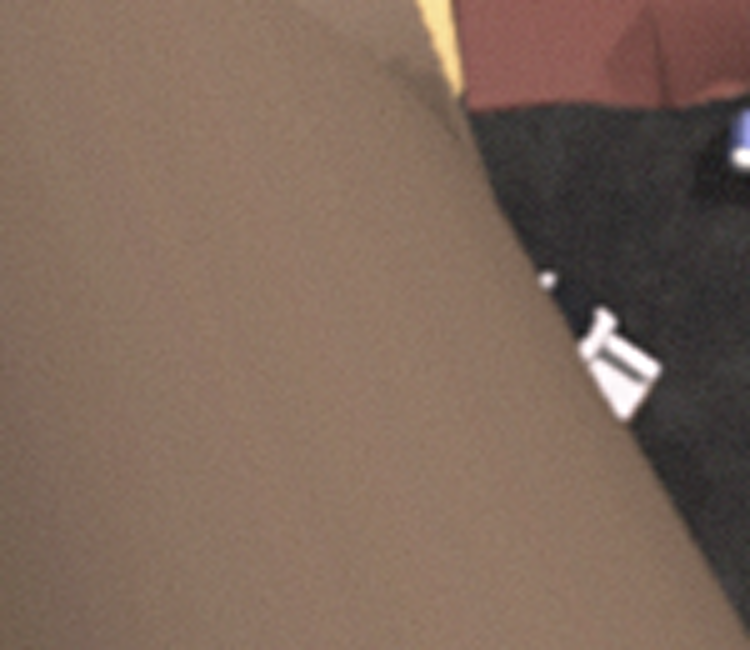

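Call:
{"name": "step_arm", "arguments": {"series": [[[0,0.01,0.007,0,7],[0,0.03,0.022,-0.02,14],[0,0.05,0.036,-0.04,21],[0,0.07,0.05,-0.06,28],[0,0.086,0.063,-0.08,35],[0,0.086,0.063,-0.09,35],[0,0.086,0.063,-0.09,35]]]}}

```text
clock: 19.05
position: [0.5419, 0.2743, 0.1164]
ee_rot: [0.062, -3.129, -0.009]
force: [-0.9, -0.1, -0.2]
width: 0.01
```

```bash
python3 - <<'E'
from bf import *
s=observe();F=s['force'];print(s['clock'],B(s['position']),F)
grab('wrist','wrist17');grab('top','top17');crop('top17',180,130,330,260,5,'top17c')
E
```

```text
19.05 [-0.00221329  0.05893075  0.11635363] [-0.90640774 -0.08549445 -0.22286908]
```

View pics/wrist17.png

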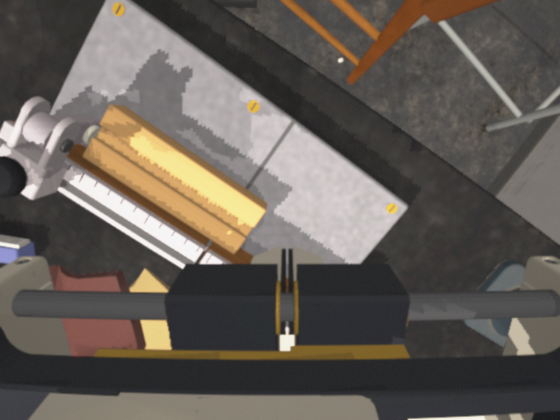

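View pics/top17c.png

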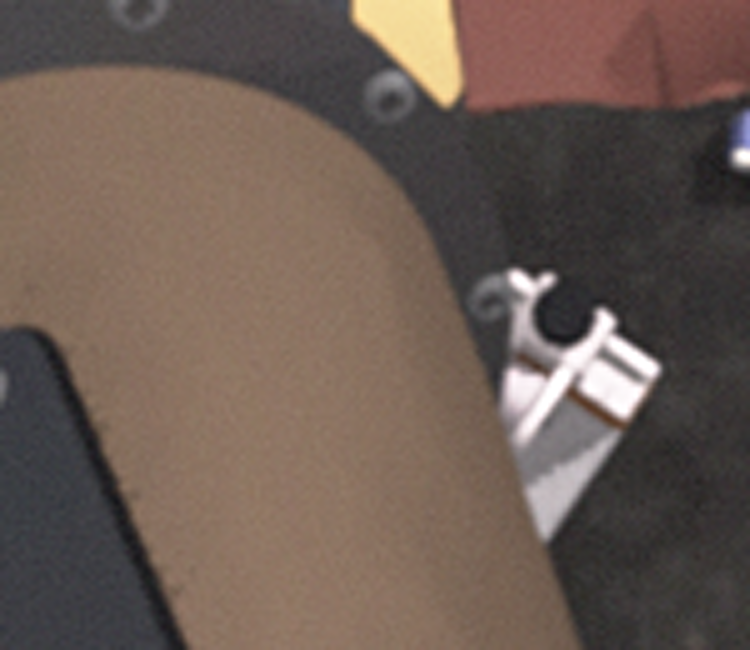

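```bash
python3 - <<'E'
from bf import *
crop('wrist17',55,85,285,255,3.4,'w17a');crop('wrist17',60,90,140,180,7,'w17b')
w=C('wrist17')
for n,p,z in(('nearR',(113,103),.038),('farR',(84,158),.038),('nearL',(266,207),.038),('farL',(240,252),.038),('fence top front, far',(62,178),.056),('fence top front, near',(215,268),.056),('pad',(92,133),.036)): print(n,np.round(B(w.pl(p,z))*1e3,1))
E
```

```text
nearR [ -5.6 -88.1  38. ]
farR [ 39.9 -88.2  38. ]
nearL [-5.4 38.1 38. ]
farL [35.5 42.2 38. ]
fence top front, far [ 52.4 -86.9  56. ]
fence top front, near [48.2 32.  56. ]
pad [ 21.5 -92.1  36. ]
```

View pics/w17a.png

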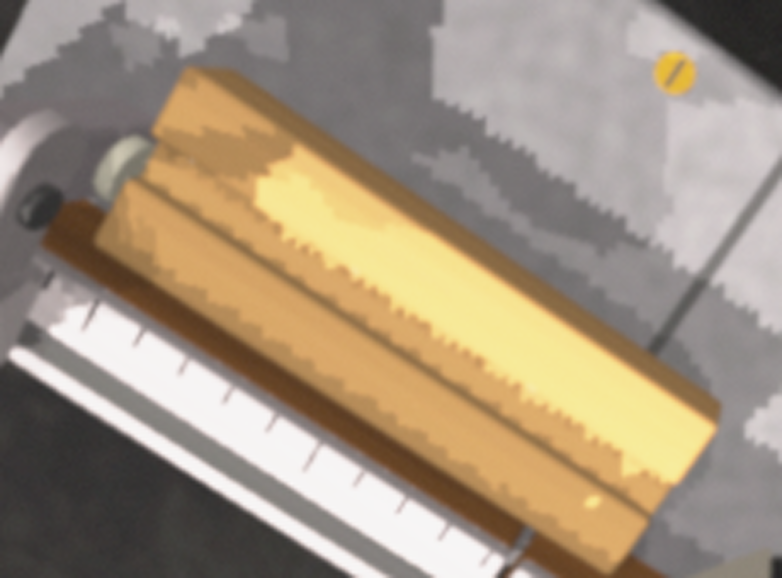

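View pics/w17b.png

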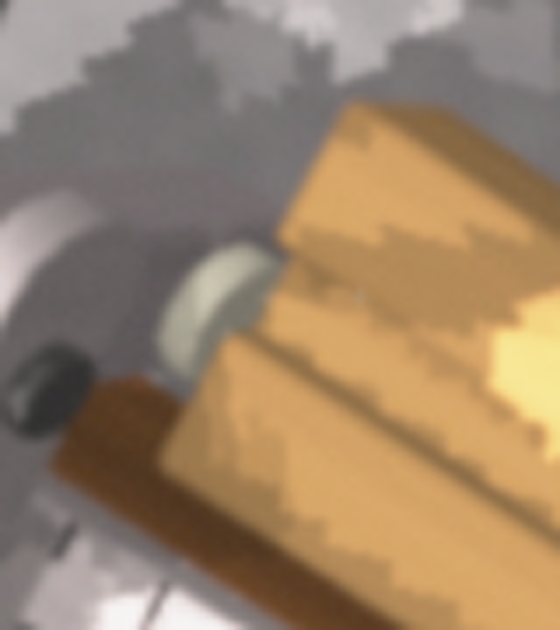

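Call:
{"name": "step_arm", "arguments": {"series": [[[0,0.01,-0.003,0,-7],[0,0.02,-0.006,0,-14],[0,0.025,-0.008,0,-21],[0,0.0253,-0.0082,0,-28],[0,0.0253,-0.0082,0,-35],[0,0.0253,-0.0082,-0.02,-35],[0,0.0253,-0.0082,-0.045,-35],[0,0.0253,-0.0082,-0.065,-35],[0,0.0253,-0.0082,-0.075,-35],[0,0.0253,-0.0082,-0.075,-35],[0,0.0253,-0.0082,-0.075,-35]]]}}

```text
clock: 20.07
position: [0.5681, 0.2658, 0.0457]
ee_rot: [-0.888, -3.008, -0.016]
force: [-0.2, 0.3, 0.6]
width: -0.002
```

```bash
python3 - <<'E'
from bf import *
s=observe();F=s['force'];print(s['clock'],B(s['position']),F@xh,F@yh,F[2])
grab('wrist','wrist18')
E
```

```text
20.0667 [0.02433811 0.06614981 0.04568166] -0.36707561200829375 0.15572499431829998 0.6065858051892277
```

View pics/wrist18.png

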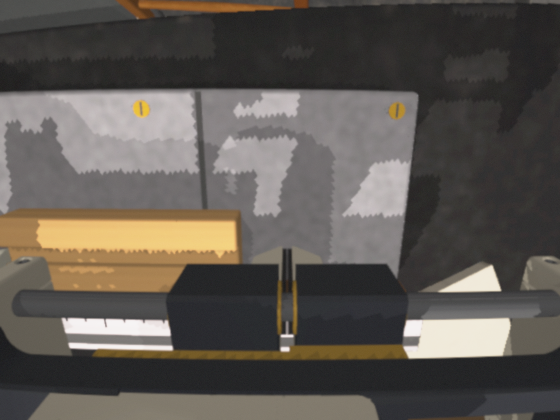

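Call:
{"name": "step_arm", "arguments": {"series": [[[0,-0.0016,-0.0025,-0.005,0],[0,-0.0033,-0.005,-0.005,0],[0,-0.0044,-0.0067,-0.005,0],[0,-0.0055,-0.0084,-0.005,0],[0,-0.006,-0.0092,-0.005,0],[0,-0.0066,-0.01,-0.005,0],[0,-0.0069,-0.0105,-0.005,0],[0,-0.0069,-0.0105,-0.005,0]]]}}

```text
clock: 20.78
position: [0.5621, 0.256, 0.0415]
ee_rot: [-0.888, -3.01, -0.018]
force: [0.4, 0.8, 1.0]
width: 0.004
```

```bash
python3 - <<'E'
from bf import *
s=observe();F=s['force'];print(s['clock'],B(s['position']),F@xh,F@yh,F[2])
E
```

```text
20.7833 [0.02473562 0.05463207 0.04150742] -0.0769174826041242 0.9033897490513703 1.0358423031451576
```

Call:
{"name": "step_arm", "arguments": {"series": [[[0,-0.0005,-0.0008,0,0],[0,-0.001,-0.0017,0,0],[0,-0.0016,-0.0025,0,0],[0,-0.0022,-0.0033,0,0],[0,-0.0022,-0.0033,0,0]]]}}

```text
clock: 21.2
position: [0.5613, 0.2546, 0.0423]
ee_rot: [-0.887, -3.013, -0.024]
force: [4.6, 6.2, 1.1]
width: 0.003
```

```bash
python3 - <<'E'
from bf import *
s=observe();F=s['force'];print(s['clock'],B(s['position']),F@xh,F@yh,F[2])
E
```

```text
21.2 [0.02480328 0.05307732 0.04231999] 0.45993370282104035 7.746480872571211 1.0552468322143302
```

Call:
{"name": "step_arm", "arguments": {"series": [[[0,0.0022,0.0033,0,0],[0,0.0066,0.01,0,0],[0,0.011,0.017,0.01,0],[0,0.011,0.017,0.04,0],[0,-0.002,0.02,0.075,7],[0,-0.01,0.02,0.075,14],[0,-0.02,0.02,0.075,21],[0,-0.02,0.02,0.075,28],[0,-0.02,0.02,0.075,35],[0,-0.02,0.02,0.075,35],[0,-0.02,0.02,0.075,35]]]}}

```text
clock: 22.12
position: [0.5413, 0.2744, 0.117]
ee_rot: [0.053, -3.135, -0.022]
force: [-0.2, -0.2, -0.3]
width: 0.003
```

```bash
python3 - <<'E'
from bf import *
s=observe();F=s['force'];print(s['clock'],B(s['position']),F)
grab('wrist','wrist19');crop('wrist19',55,85,285,255,3.4,'w19a');crop('wrist19',60,90,140,180,7,'w19b')
E
```

```text
22.1167 [-0.00275648  0.05865032  0.11703518] [-0.17603234 -0.24932002 -0.25546622]
```

View pics/wrist19.png

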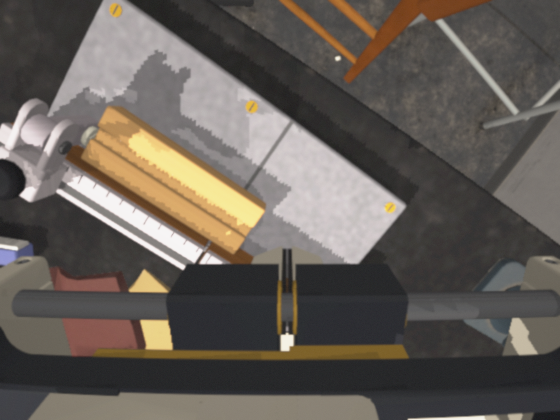

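View pics/w19a.png

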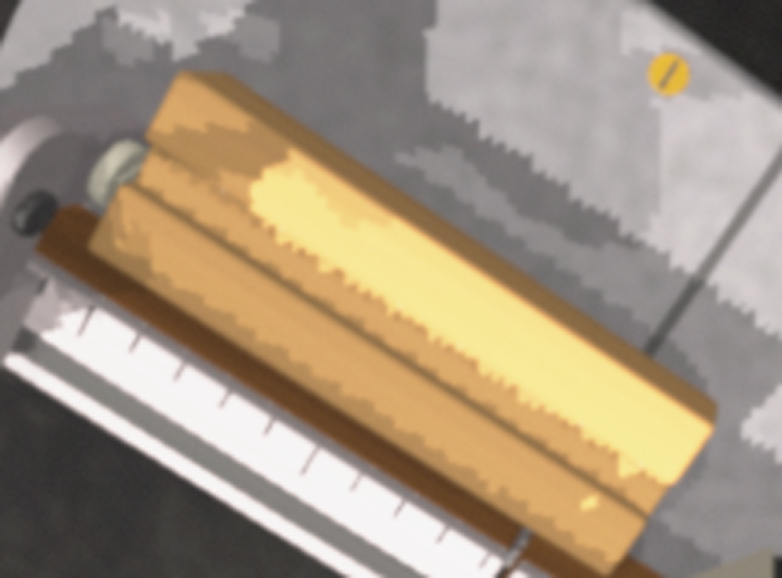

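```bash
python3 - <<'E'
from bf import *
for nm,near,fen in(('wrist19',[(180,73),(716,425)],[(40,265),(495,558)]),):
  w=C(nm);c=lambda x,y:(55+x/3.4-.35,85+y/3.4-.35)
  for a in near: print('near',np.round(B(w.pl(c(*a),.038))*1e3,1))
  for a in fen: print('fence',np.round(B(w.pl(c(*a),.056))*1e3,1))
  for a in [(92,250),(605,574)]: print('far',np.round(B(w.pl(c(*a),.038))*1e3,1))
w=C('wrist19')
# board near edge
for p in((118,3),(405,207)): print('board near edge',np.round(B(w.pl(p,.018))*1e3,1))
crop('wrist19',55,140,155,230,8,'w19c');crop('wrist19',170,200,270,280,8,'w19d')
E
```

```text
near [ -3.2 -89.5  38. ]
near [-4.  39.3 38. ]
fence [ 39.4 -88.4  56. ]
fence [40.9 15.7 56. ]
far [ 39.3 -89.   38. ]
far [39.4 38.5 38. ]
board near edge [ -62.9 -124.6   18. ]
board near edge [-64.9 132.9  18. ]
```

View pics/w19d.png

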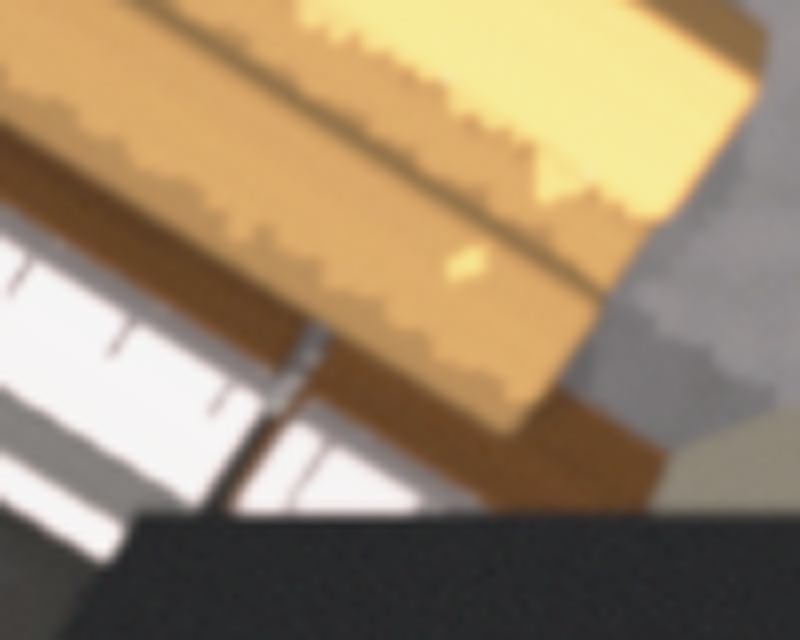

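View pics/w19c.png

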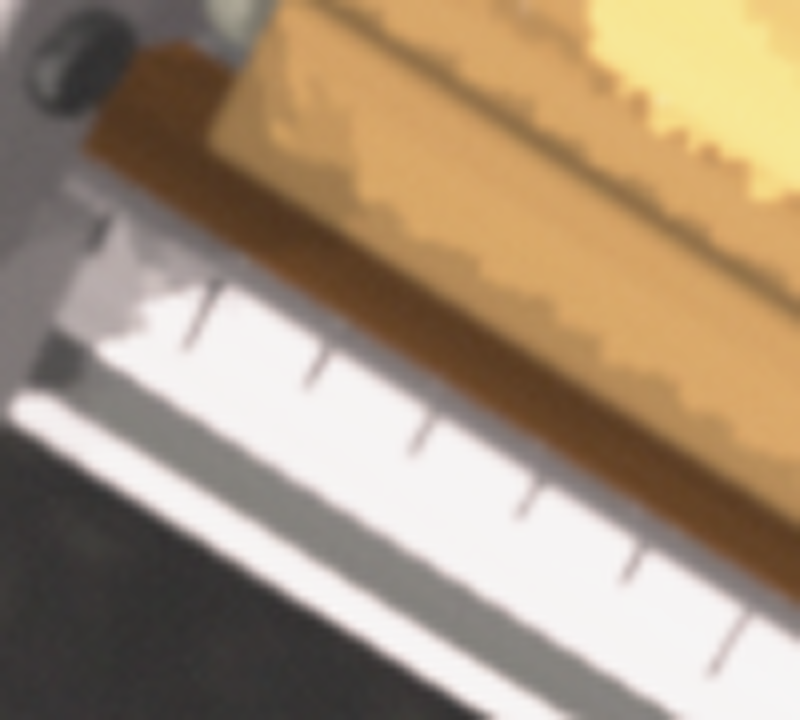

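Call:
{"name": "step_arm", "arguments": {"series": [[[0.04,-0.015,-0.005,0.01,-7],[0.04,-0.03,-0.012,0.01,-14],[0.04,-0.045,-0.02,0.01,-21],[0.04,-0.063,-0.0287,0.01,-28],[0.04,-0.0633,-0.0287,0.01,-35],[0.04,-0.0633,-0.0287,-0.02,-35],[0.04,-0.0633,-0.0287,-0.05,-35],[0.04,-0.0633,-0.0287,-0.07,-35],[0.04,-0.0633,-0.0287,-0.077,-35],[0.04,-0.0633,-0.0287,-0.077,-35],[0.04,-0.0633,-0.0287,-0.077,-35]]]}}

```text
clock: 23.08
position: [0.4784, 0.2458, 0.0404]
ee_rot: [-0.896, -3.009, -0.023]
force: [-0.1, 0.0, -0.0]
width: 0.433
```

```bash
python3 - <<'E'
from bf import *
s=observe();F=s['force'];print(s['clock'],B(s['position']),s['width'],F@xh,F@yh,F[2],s['ee_rot'])
E
```

```text
23.0833 [-0.03974614  0.00025826  0.04040018] 0.433206483634463 -0.056171373846701594 -0.023740852357888875 -0.011381572332980594 [-0.89634789 -3.00914359 -0.02348411]
```

Call:
{"name": "step_arm", "arguments": {"series": [[[0.04,0.0067,-0.0044,0,0],[0.04,0.0134,-0.0088,0,0],[0.04,0.0167,-0.011,0,0],[0.04,0.0184,-0.012,0,0],[0.04,0.0197,-0.0137,0,0],[0.04,0.0202,-0.0149,0,0],[0.04,0.0207,-0.0159,0,0],[0.04,0.0212,-0.0169,0,0],[0.04,0.0212,-0.0169,0,0]]]}}

```text
clock: 23.83
position: [0.4986, 0.2309, 0.0406]
ee_rot: [-0.893, -3.008, -0.026]
force: [-2.9, 5.6, 2.4]
width: 0.433
```

```bash
python3 - <<'E'
from bf import *
s=observe();F=s['force'];print(s['clock'],B(s['position']),s['width'],F@xh,F@yh,F[2],s['ee_rot'])
E
```

```text
23.8333 [-0.01469128 -0.00110947  0.04059938] 0.433016136945402 -5.440178357765259 3.0748831777658583 2.3632100629706745 [-0.89332787 -3.00834812 -0.02623344]
```

Call:
{"name": "step_arm", "arguments": {"series": [[[0.04,-0.004,0.0026,0,0],[0.04,-0.012,0.008,0,0],[0.04,-0.025,0.016,0,0],[0.04,-0.025,0.016,0.03,0],[0.04,-0.025,0.016,0.06,0],[0,0.0,0.03,0.085,7],[0,0.025,0.04,0.085,14],[0,0.04,0.043,0.085,21],[0,0.043,0.0435,0.08,28],[0,0.043,0.0435,0.076,35],[0,0.043,0.0435,0.076,35],[0,0.043,0.0435,0.076,35]]]}}

```text
clock: 24.83
position: [0.5407, 0.2742, 0.1161]
ee_rot: [0.047, -3.132, -0.023]
force: [0.4, -0.1, 0.2]
width: 0.017
```

```bash
python3 - <<'E'
from bf import *
s=observe();F=s['force'];print(s['clock'],B(s['position']),F)
grab('wrist','wrist20');crop('wrist20',55,85,285,255,3.4,'w20a');grab('side','side20')
E
```

```text
24.8333 [-0.00313012  0.05819018  0.11613998] [ 0.42136471 -0.10111798  0.23533861]
```

View pics/w20a.png

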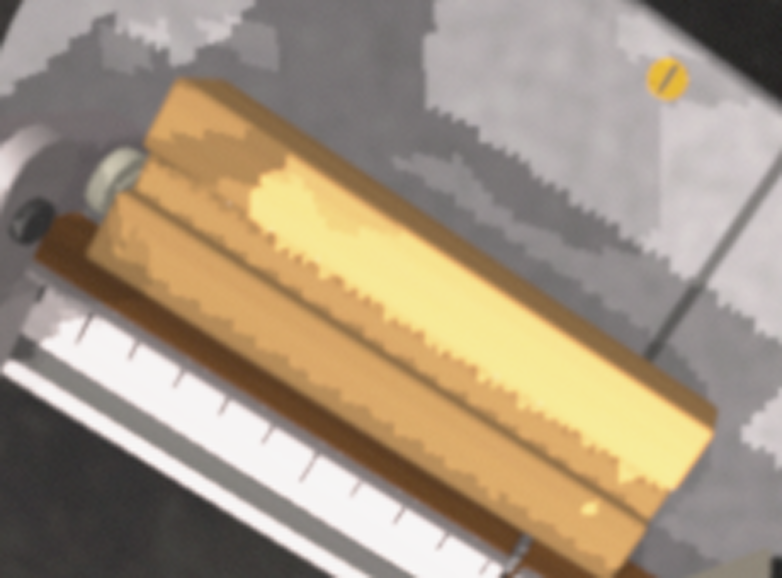

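View pics/side20.png

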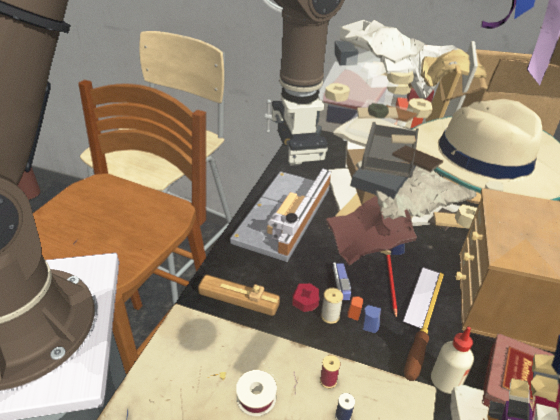

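```bash
python3 -c "
from cell import arm; print(arm.sign_off())"
```

```text
the job is handed in; nothing more can be done
None
```

I handed the job in at about 25 s, with the blank flat, the stop down, and the blank pushed up against both the fence and the pad. Sign-off gives no verdict, so this rests on my own checks.

**What I did**
1. I tipped the blank onto its side, so it lies flat with the groove up.
2. I flipped the stop over from behind, and it hangs down in front of the fence.
3. I pushed the blank to the fence with two fingers.
4. I slid it along to the white pad.
5. I seated it a second time against the pad and then against the fence, with a slight pull toward the stop.

**Last checks**
- **Flat:** mid-way through the sliding, depth readings across the blank were all about 38 mm, as they should be for it lying flat. Later pictures show it still flat with the groove up.
- **Pad:** resistance rose to 8.9 N and then 7.7 N at almost the same finger position in two separate pushes.
- **Fence:** the last push met 5.4 N toward the fence and 3.1 N along it.
- **Picture after the second pad push:** the far edge measured within about 1.5 mm of the fence and parallel to it. I did not re-measure after the last fence push, but that picture shows no visible gap. The blank's end is at the pad to within what the camera can resolve.
- **Other things:** the rounding jack, spool and clip clamp look the same in the last side view as in the first. The gripper was clear of everything, with the force reading near zero.

**What disagreed**
- **Extra fence contact:** during the first slide to the pad, with the gripper turned 35°, the fingers seem to have pressed on the fence (about 18 N). I backed off and pushed again with the gripper square to the board.
- **Camera offsets:** the wrist camera reads 2–4 mm different from the top camera, so I trusted the contact forces over the pictures for the final fit.

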